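# Recharge the scent tin and take off its outer cover

## Robot

A 6-joint arm with a two-finger parallel gripper is mounted at the origin on the work surface. World frame = base frame: x ahead of the robot, y to its left, z up, the work surface at z = 0. Lengths are in m, angles in degrees, forces in N, time in s.
With the tool pointing down it reaches from about 0.4 to 0.825 m from the base axis. Payload 7 kg.
Tool frame: the origin (TCP) lies between the finger pads; the fingertips stand 11 mm ahead of it and the grasp point (between the pads) lies 8 mm behind it (r.tcp_to_tips is the distance from the TCP to the fingertips, in m); x points along the fingers, y is the direction in which the jaws open and shut, and the axes are right-handed (so a half turn about x gives the same grasp; the last joint's range is limited). The gripper opens to 88 mm and grips with 3 to 60 N. Pads are 19 mm wide; open, the fingers measure 130 mm over their backs; the gripper's body (78 mm by 193 mm) begins 47 mm behind the grasp point.
Start: joints at [-49.383, 20.546, 0.682, 0, -70.136, -16.507], TCP at [0.276, -0.616, 0.238] pointing down, gripper open.
Joint ranges: [-176.03, 176.03], [-82.01, 121.73], [-58.28, 71.71], [-173.87, 95.51], [-174.79, -0.11], [-173.66, 173.66]. Speed limits (degrees/s): [136.94, 136.94, 172.46, 180, 180, 180].

## Interface

Orientations are given as [roll, pitch, yaw] about the fixed x, y, z axes, in that order (R = Rz(yaw) Ry(pitch) Rx(roll)).
In Python, from plant import r gives the robot as it stands.
- The arm moves only by the tool arm_command, never from a script. Its argument "plan" is a list of rows, each an object of numbers: "dx", "dy", "dz": the shift along the tool's x, y, z each as a share of 0.02 m, from -1 to 1; "wx", "wy", "wz": the turn, a rotation vector about the tool's x, y, z each as a share of 0.08 rad, from -1 to 1. In form: [{"dx": .., "dy": .., "dz": .., "wx": .., "wy": .., "wz": ..}, ...]. A call has 1 to 20 rows; each row shifts and turns the pose as measured when the row begins, along the tool's axes as they then stand; what a row does not reach is not made up. A row lasts 1/12 s, in which the tool goes at most 41.7 mm and 7.16 degrees, less where a joint would pass 70% of its speed; a pose out of reach is approached as far as the arm can. A call with a number of a shift or a turn outside -1 to 1 is refused whole. A call with a gripper value outside its range is refused whole. "fingers" is the closure, from -1 (fully open) to 1 (shut), so that 0 is half open, set as the call begins (left out, the last holds). The fingers move at their own pace and stop on an object; "force" is the grip in N (left out, the last holds). Time passes only in rows, so rows that do not move let the fingers close. It gives the time, the measured TCP pose, the force and the opening at its end, in the units of the state.
- r.get_state(): the state, without advancing time (a new reading comes with each control period).
- r.capture(name): name is "side" or "top" or "wrist"; returns (picture, depth): 480x640x3 uint8, red, green, blue; 480x640 float32, m along the optical axis (not along the pixel's ray), 0 where there is no reading.
- r.camera_model(name): a dict with "vertical_fov" (degrees; the focal length in pixels is half the picture's height over the tangent of half this angle, whatever the lens; pixels are square), "cx", "cy" (the principal point, pixels), "R" (3x3) and "t" (3): a world point X has camera coordinates R X + t. Camera axes: x right, y down, z forward; pixel columns grow to the right and rows downward; lengths in m; the calibration is good to about 2 mm. The wrist camera is an equidistant fisheye: a pixel r from the principal point sees the ray r / f radians off the axis. A picture is of the moment at which its call begins: read the wrist's pose just before it. camera_model takes no time and is no camera call; for the wrist camera it gives the pose at the moment of the call.
- r.close_job(): hands the job in, once; it reports no verdict.
Trained networks look in the newest picture that a camera, given by its name, has taken for a name from the list of things; names that differ only in an ending like _2 or _b are one class to them, and where a whole thing is asked for, a point or a joint stands for the part that bears it (a point fixed in the world has none). Each returns a list of dicts, best first, with "score" (0 to 1); they miss things now and then, are a little off and sometimes report something else, mostly with a low value. They report only what shows in the picture. A call takes as long as a camera call.
- r.cut_out(camera, query): "mask" (480x640 bool, what is visible of it) and "bbox" ([left, top, width, height] in pixels, round what is visible of it).
- r.spot_point(camera, query): "centre" ([column, row] in pixels: a listed point, or the origin of a listed thing).
The state is a dict: "time_s": time; "joints": joint angles; "qd": joint speeds; "joint_torque": joint torques, N m; "tcp_pos": TCP position; "eef_rot": TCP orientation; "contact_force": force on the tool from outside, world axes, zero at the start; "moment": the same for the moment, N m; "gripper_width": finger opening in m.
Only numpy, scipy, OpenCV 4.12 (cv2) and the standard library are available. Lean on these libraries where they do the work, as an engineer would, in place of code of your own. Each camera call takes 0.05 s, during which the arm holds its last target.

## Task

Recharge the scent tin: squeeze the sprung trigger against its fixed grip so that the waiting cedar ball rolls down into the tin, without touching the ball yourself, and let the trigger spring back. Then take the nested lid pair by the inner lid's wooden knob, lower it on to the tin until the inner lid is fully seated, let go of the knob, and lift the outer lid alone by one of its lugs, straight up until it is wholly above the knob, leaving the vented inner lid seated and undisturbed. Finish still holding the outer lid level up in the air; do not drop the lids, and leave the other things where they are.

Things in the scene. Friction and masses are not known exactly. Their poses are not given: they have to be found in the camera images.
- dispenser: Fixed ball dispenser on a base plate 130 (x) x 365 (y) x 10 mm. Origin: underside of the base, below the tin's axis; z up. Own +y runs from the tin to the trigger grip: base from y -65 to 300 mm. Along y: tin, chute (45 mm wide, y 68 to 198 mm, up to 161 mm high, waiting ball to 165 mm), upright fixed grip (faces at y 232 and 244 mm), trigger.
- squeeze (a point): Fixed point at dispenser x 0, y 257, z 195 mm, midway between the far faces of grip and trigger: 50 mm apart along dispenser y at rest, 29 mm squeezed (only the trigger side moves, so the middle goes 10 mm towards the tin). Grip bar and trigger plate are 25 mm wide, end 215 mm high; the plate begins 155 mm high. Fingers come from above, either side along y; 34 mm free between grip and chute.
- trigger (a joint): Angle of the sprung trigger, a plate 8 mm thick hinged 90 mm below the squeeze point: 0 at rest, up to 0.24 rad (stop) when its top is squeezed to the grip. Takes about 3 N to start, 7 N when fully in; springs back by itself. From about 0.17 rad its gate is below the chute floor and the ball rolls; it needs about 0.6 s to reach the tin.
- ball_center (a point): Centre of the wooden cedar ball, 28 mm diameter, waiting in the chute behind the trigger's gate.
- chute_lip (a point): Middle of the chute's lower lip, 25 mm above the tin's rim and 68 mm from the tin's axis.
- tin: Fixed open steel tin, outer diameter 100 mm, inner 94 mm, 75 mm high, on the dispenser's base. Origin: centre of its underside (10 mm above the work surface), so its rim is at own z 75 mm.
- inner_lid: Loose vented aluminium lid, plug down. Origin: centre of its underside. Plug 88 mm diameter, z 0 to 10 mm (foot chamfered to 80), flange 100 mm diameter, z 10 to 16, central upright wooden knob 18 mm diameter, z 16 to 60, standing through the outer lid's hole. Lifted by the knob it carries the outer lid along. Seated, the flange rests on the tin's rim: origin at tin z 65 mm.
- outer_lid: Loose steel lid resting on the inner lid's flange. Origin: centre of its underside, 11 mm above the inner lid's origin when nested. Diameter 112 mm; skirt z 0 to 5 mm, plate z 5 to 9 with a 34 mm hole for the knob; two upright lugs at own x +36 and -36 mm, each 10 (x) by 18 (y) mm, z 9 to 39. Pinch a lug along own y; fingers reach the knob along own y too. The pair weighs about 220 g.
- mug: Brown mug, 80 mm diameter, 90 mm high, loose bystander. Origin: centre of its underside.
- scoop: Empty blue plastic scoop, about 160 x 55 x 40 mm, loose bystander beyond the dispenser. Origin: under its middle.
- lint_trap: Steel mesh lint trap, 200 x 110 x 16 mm, loose bystander. Origin: centre of its underside.
- hanger_a: White plastic hanger, 400 x 190 x 10 mm, lying flat on the left. Origin: middle of its long bar, on the surface.
- ball: The cedar ball itself; its origin turns with it, so use ball_center for its place.

How it is judged:
By the outcome, as a careful person would: the job done as asked, in the order asked, and still so for the second after the job is handed in, while the arm keeps its last pose, push and grip.
It also fails if it takes over 64 s, if anything falls off the work surface, if the arm or the gripper's body presses on something with over 40 N, if the wrist force passes 120 N, or if a joint passes its speed limit or range.

## Working session

There is one attempt and no reset: what is moved stays moved. The work goes in short steps, Python scripts to look and compute and a tool call to move; the robot and the scene stay as the last step left them, time stands still between calls to the robot, and variables do not carry over. Pictures are saved under pics/ and viewed, and the job is handed in when it is done.

Besides the shell and the picture viewer there is one more tool, called after "Call:" by a JSON object that holds its "method" and its "body". arm_command: Moves the arm, as the interface text tells. Shift numbers are shares of 0.02 m and turn numbers shares of 0.08 rad, none past 1 either way. Its arguments: {"type":"object","properties":{"plan":{"type":"array","items":{"type":"object","properties":{"dx":{"type":"number"},"dy":{"type":"number"},"dz":{"type":"number"},"wx":{"type":"number"},"wy":{"type":"number"},"wz":{"type":"number"}}}},"fingers":{"type":"number"},"force":{"type":"number"}},"required":["plan"]}

```bash
ls; mkdir -p pics; python3 - <<'E'
from plant import r
import cv2,numpy as np
print(r.get_state())
for n in ["side","top","wrist"]:
    m=r.camera_model(n);print(n,{k:(np.round(v,4).tolist() if hasattr(v,'__len__') else v) for k,v in m.items()})
    p,d=r.capture(n);cv2.imwrite(f"pics/{n}0.png",p[:,:,::-1]);np.save(f"{n}0.npy",d)
    for q in ["tin","inner_lid","outer_lid","squeeze","chute_lip","ball_center"]:
        if n!="wrist": print(n,q,[(round(x["score"],2),np.round(x["centre"],1).tolist()) for x in r.spot_point(n,q)][:3])
print(r.get_state()["time_s"])
E
```

```text
pics
{'time_s': 0.0, 'joints': array([-4.93811673e+01,  2.05906406e+01,  6.33147737e-01, -2.12329830e-02,
       -7.01361277e+01, -1.65088210e+01]), 'qd': array([ 0.02468234, -0.0187274 , -0.02998023,  0.03004171, -0.07443768,
        0.02876801]), 'joint_torque': array([-2.27573255e-04, -5.82712948e+01,  2.93055761e+01,  6.99759588e+00,
        6.57204859e-03, -1.75033047e-04]), 'tcp_pos': array([ 0.27553411, -0.61567378,  0.23662339]), 'eef_rot': array([ 94.47490508,  89.90427452, 118.57768579]), 'contact_force': array([ 0.45214591,  0.38306872, -0.33231207]), 'moment': array([-0.05525616,  0.01140273,  0.01461938]), 'gripper_width': 0.08783664005645467}
side {'vertical_fov': 43.70727551777031, 'cx': 320.04644993552625, 'cy': 247.64716992682452, 'R': [[0.9079, -0.4191, 0.0022], [-0.1978, -0.433, -0.8794], [0.3695, 0.798, -0.476]], 't': [-0.5185, 0.23, 1.5231]}
side tin []
side inner_lid [(0.39, [389.1, 331.5])]
side outer_lid [(0.79, [388.8, 322.5])]
side squeeze [(0.64, [258.9, 196.1])]
side chute_lip [(0.7, [270.2, 223.7]), (0.64, [288.4, 243.1])]
side ball_center [(0.38, [271.2, 219.7])]
top {'vertical_fov': 51.317368151892204, 'cx': 318.66758515463556, 'cy': 234.19566115655627, 'R': [[-0.0236, -0.9996, -0.0142], [-0.9801, 0.0259, -0.1967], [0.197, 0.0093, -0.9804]], 't': [0.0043, 0.5912, 1.4916]}
top tin [(0.93, [305.3, 259.2])]
top inner_lid [(0.47, [396.8, 223.6])]
top outer_lid [(0.85, [394.9, 217.2])]
top squeeze [(0.86, [212.1, 260.4])]
top chute_lip [(0.82, [284.1, 256.0]), (0.33, [395.9, 273.1])]
top ball_center [(0.59, [244.2, 256.9])]
wrist {'vertical_fov': 65.70646984690485, 'cx': 316.2560049245134, 'cy': 238.4454141463369, 'R': [[-0.4091, 0.9125, -0.001], [0.8806, 0.3951, 0.2615], [0.239, 0.1061, -0.9652]], 't': [0.6761, -0.0322, 0.389]}
0.75
```

View pics/side0.png

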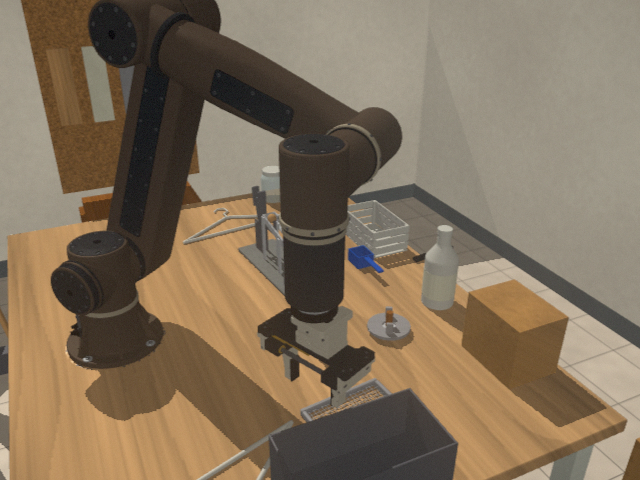

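View pics/top0.png

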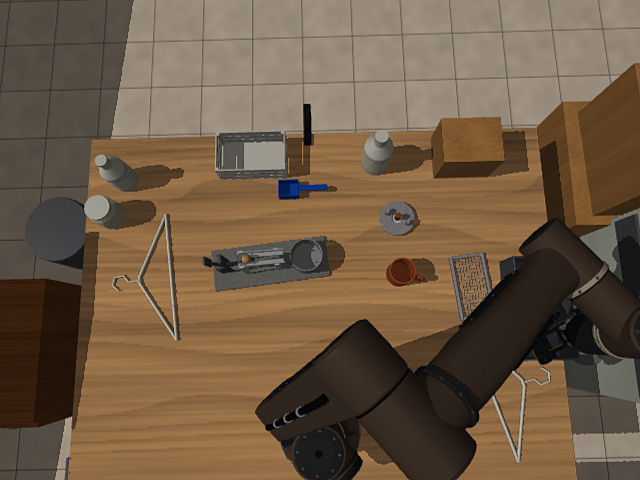

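View pics/wrist0.png

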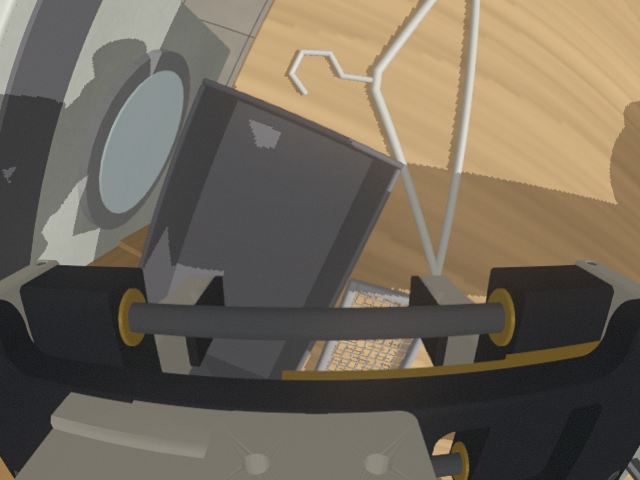

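```bash
cat > h.py <<'E'
import numpy as np,cv2
from plant import r
from scipy.spatial.transform import Rotation as Ro
def model(n):
    m=r.camera_model(n); m["f"]=240/np.tan(np.radians(m["vertical_fov"])/2); m["R"]=np.array(m["R"]);m["t"]=np.array(m["t"]);return m
def ray(m,u,v,fish=False):
    x=(np.asarray(u,float)-m["cx"])/m["f"];y=(np.asarray(v,float)-m["cy"])/m["f"]
    if fish:
        th=np.hypot(x,y);s=np.where(th>1e-9,np.tan(th)/np.maximum(th,1e-9),1);x,y=x*s,y*s
    return np.stack([x,y,np.ones_like(x)],-1)
def atz(m,u,v,z,fish=False):
    d=ray(m,u,v,fish)@m["R"]; c=-m["R"].T@m["t"]
    return c+d*((z-c[2])/d[...,2])[...,None]
def cloud(m,d,fish=False):
    v,u=np.mgrid[0:480,0:640]
    P=ray(m,u,v,fish)*d[...,None]
    return (P-m["t"])@m["R"]
def proj(m,X,fish=False):
    c=np.asarray(X)@m["R"].T+m["t"];x=c[...,0]/c[...,2];y=c[...,1]/c[...,2]
    if fish:
        q=np.hypot(x,y);s=np.where(q>1e-9,np.arctan(q)/np.maximum(q,1e-9),1);x,y=x*s,y*s
    return np.stack([m["cx"]+m["f"]*x,m["cy"]+m["f"]*y],-1)
E
python3 - <<'E'
from h import *
m=model("top");d=np.load("top0.npy");C=cloud(m,d)
for q,uv,z in [("tin0",(305.3,259.2),.010),("outer",(394.9,217.2),.011),("inner",(396.8,223.6),0),("squeeze",(212.1,260.4),.195),("lip",(284.1,256),.110),("ball",(244.2,256.9),.151)]:
    print(q,np.round(atz(m,*uv,z),4), "depthpt",np.round(C[int(uv[1]),int(uv[0])],4))
# base plate cloud: z 5..16mm near
x0=C[...,0];y0=C[...,1];z0=C[...,2]
u,v=np.meshgrid(np.arange(640),np.arange(480))
roi=(u>200)&(u<345)&(v>225)&(v<300)
b=roi&(z0>.006)&(z0<.015)
print(b.sum())
rect=cv2.minAreaRect(np.ascontiguousarray((C[b][:,:2]*1000).astype(np.float32)));print(rect)
a=roi&(z0>.006)
rect=cv2.minAreaRect(np.ascontiguousarray((C[a][:,:2]*1000).astype(np.float32)));print(rect)
rim=roi&(z0>.079)&(z0<.091)&(u>285)
p=C[rim];print(len(p),np.median(p[:,2]))
A=np.c_[2*p[:,:2],np.ones(len(p))];s=np.linalg.lstsq(A,(p[:,:2]**2).sum(1),rcond=None)[0];print("rim",s[:2],np.sqrt(s[2]+s[0]**2+s[1]**2))
hi=roi&(z0>.205);print("top of grip",C[hi].mean(0),C[hi].min(0),C[hi].max(0),hi.sum())
for l,(a1,a2) in dict(knob=(.05,.07),).items():
    k=(u>375)&(u<420)&(v>195)&(v<240)&(z0>a1)&(z0<a2);print(l,k.sum(),C[k].mean(0) if k.sum() else 0)
k=(u>375)&(u<420)&(v>195)&(v<240)&(z0>.03);print("lidhi",[(np.round(c,3).tolist()) for c in C[k]])
k=(u>370)&(u<425)&(v>190)&(v<245)&(z0>.008)&(z0<.03);print(k.sum(),C[k].mean(0),np.median(C[k][:,2]),C[k].min(0),C[k].max(0))
p,_=r.capture("top")
cv2.imwrite("pics/topz.png",np.hstack([cv2.resize(p[225:300,195:345,::-1],None,fx=4,fy=4,interpolation=2)]))
cv2.imwrite("pics/topl.png",cv2.resize(p[185:305,360:430,::-1],None,fx=5,fy=5,interpolation=2))
E
```

```text
tin0 [0.5211 0.0343 0.01  ] depthpt [0.5212 0.0351 0.0136]
outer [ 0.6499 -0.2564  0.011 ] depthpt [ 0.6482 -0.2521  0.0215]
inner [ 0.6311 -0.263   0.    ] depthpt [ 0.6288 -0.2576  0.0197]
squeeze [0.4967 0.2887 0.195 ] depthpt [0.5267 0.3317 0.0067]
lip [0.5173 0.0934 0.11  ] depthpt [0.5332 0.1018 0.0095]
ball [0.5112 0.2057 0.151 ] depthpt [0.5126 0.205  0.1591]
2779
((515.5403442382812, 140.65530395507812), (455.75341796875, 234.57083129882812), 88.68160247802734)
((461.4003601074219, 142.12026977539062), (456.5440979003906, 342.3062744140625), 88.46796417236328)
109 0.08417388236366503
rim [0.52415223 0.03001437] 0.04815494445069943
top of grip [0.42247471 0.17644163 0.68878728] [ 0.28571921 -0.024891    0.20547011] [0.50887161 0.31258778 1.57864575] 115
knob 47 [ 0.64630829 -0.25729734  0.05531295]
lidhi [[0.286, -0.025, 1.579], [0.67, -0.227, 0.053], [0.671, -0.23, 0.051], [0.668, -0.227, 0.051], [0.668, -0.23, 0.05], [0.669, -0.234, 0.047], [0.664, -0.224, 0.053], [0.665, -0.227, 0.05], [0.286, -0.025, 1.579], [0.663, -0.232, 0.057], [0.662, -0.224, 0.05], [0.663, -0.228, 0
[... 1174 characters left out ...]
-0.294, 0.054], [0.636, -0.299, 0.039], [0.631, -0.288, 0.051], [0.632, -0.292, 0.046], [0.631, -0.295, 0.048], [0.631, -0.298, 0.046], [0.631, -0.287, 0.036], [0.627, -0.288, 0.051], [0.627, -0.291, 0.051], [0.628, -0.295, 0.046], [0.624, -0.284, 0.052], [0.624, -0.287, 0.053], [0.624, -0.29, 0.053], [0.624, -0.294, 0.05], [0.286, -0.025, 1.579], [0.625, -0.284, 0.035], [0.621, -0.284, 0.05], [0.622, -0.288, 0.047], [0.622, -0.291, 0.048], [0.622, -0.287, 0.031], [0.62, -0.289, 0.041], [0.62, -0.292, 0.04], [0.286, -0.025, 1.579], [0.607, -0.239, 0.032]]
875 [ 0.64445418 -0.25949122  0.01915926] 0.019269105747567808 [ 0.58927193 -0.34981253  0.00802352] [ 0.73060974 -0.18620046  0.02933433]
```

```bash
ls pics
```

```text
side0.png
top0.png
topl.png
topz.png
wrist0.png
```

View pics/topz.png

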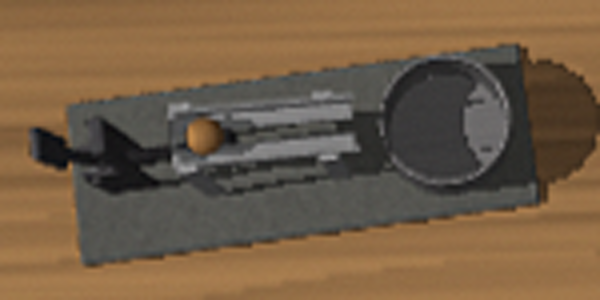

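View pics/topl.png

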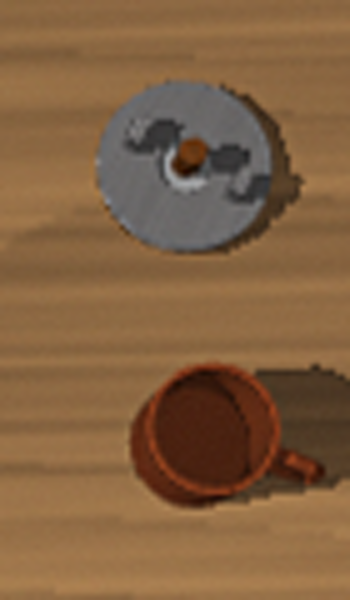

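```bash
python3 - <<'E'
from h import *
m=model("top")
c=np.array([[211.5,251.2],[325,236.2],[330,275],[217,291.2]])-0.1
P=atz(m,c[:,0],c[:,1],.010)[:,:2]*1000;print(P.round(1))
for i in range(4): print(np.linalg.norm(P[i]-P[(i+1)%4]).round(1))
ey=(P[0]+P[3]-P[1]-P[2]);ey/=np.linalg.norm(ey);ex=np.array([ey[1],-ey[0]])
cen=P.mean(0);O=cen-ey*117.5
print("ey",ey,"yaw",np.degrees(np.arctan2(-ey[0],ey[1])),"origin",O)
p,_=r.capture("top");g=cv2.cvtColor(p,cv2.COLOR_RGB2GRAY)
# contour model check: overlay
yaw=np.arctan2(-ey[0],ey[1])
def D(x,y,z):
    q=O+ex*x+ey*y;return np.array([*(q/1000),z/1000])
s=4;img=cv2.resize(p[225:300,195:345,::-1],None,fx=s,fy=s,interpolation=2).copy()
def dr(X,col):
    for x in X:
        q=proj(m,x);cv2.circle(img,(int(round((q[0]+.5-195)*s)),int(round((q[1]+.5-225)*s))),1,col,-1)
t=np.linspace(0,2*np.pi,80)
dr([D(50*np.cos(a),50*np.sin(a),85) for a in t],(0,0,255))
dr([D(x,y,215) for x in(-12.5,12.5) for y in (232,244)],(0,255,0))
dr([D(x,y,215) for x in(-12.5,12.5) for y in (274,282)],(255,255,0))
dr([D(x,y,10) for x in(-65,65) for y in (-65,300)],(255,0,255))
dr([D(0,257,195)],(0,255,255))
cv2.imwrite("pics/ov1.png",img)
for z in [215]:
    print(D(0,257,195),D(0,238,215))
# lid
kn=proj(m,[.646,-.26,.06]);print(kn)
E
```

```text
[[554.9 333.4]
 [594.1 -29.8]
 [469.2 -42.3]
 [427.1 313.7]]
365.4
125.6
358.6
129.3
ey [-0.11231078  0.99367313] yaw 6.448539189855986 origin [524.53437982  26.99363486]
[0.49567051 0.28236763 0.195     ] [0.49780441 0.26348784 0.215     ]
[398.24124145 214.77925803]
```

View pics/ov1.png

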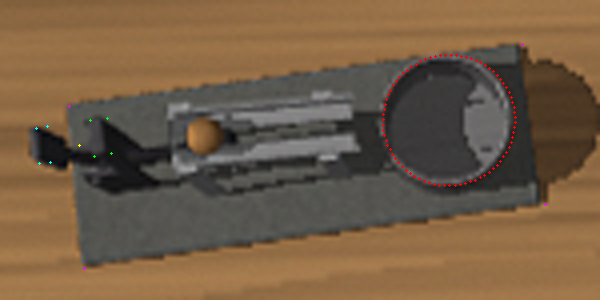

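```bash
cat >> h.py <<'E'
def Rt(): 
    s=r.get_state(); return np.array(s["tcp_pos"]),Ro.from_euler("xyz",s["eef_rot"],degrees=True)
def togo(tgt,ydir_deg=None):
    """print rows totals: shift shares (of .02) in tool axes, wx turn shares about tool x to bring tool y to heading, tilt fix"""
    p,R=Rt();M=R.as_matrix();d=M.T@(np.asarray(tgt)-p)/.02
    print("pos",p.round(4),"toolx",M[:,0].round(3),"yhead",round(np.degrees(np.arctan2(M[1,1],M[0,1])),2),"zhead",round(np.degrees(np.arctan2(M[1,2],M[0,2])),2),"j",np.round(r.get_state()["joints"],1),"t",r.get_state()["time_s"],"w",round(r.get_state()["gripper_width"],4))
    print("shift shares",d.round(2))
    if ydir_deg is not None:
        a=np.radians(ydir_deg);best=None
        for k in (0,np.pi):
            y=np.array([np.cos(a+k),np.sin(a+k),0]);x=np.array([0,0,-1.]);T=np.c_[x,y,np.cross(x,y)]
            v=Ro.from_matrix(M.T@T).as_rotvec()/.08
            print("turn shares",v.round(2),"final-tool shift",(T.T@(np.asarray(tgt)-p)/.02).round(2))
E
python3 - <<'E'
from h import *
togo([.4972,.277,.26],96.3)
E
```

```text
pos [ 0.2757 -0.6161  0.2376] toolx [ 0. -0. -1.] yhead 114.11 zhead 24.11 j [-49.4  20.5   0.7   0.  -70.1 -16.5] t 0.85 w 0.0877
shift shares [-1.12 36.24 28.35]
turn shares [3.89 0.   0.  ] final-tool shift [-1.12 43.17 15.91]
turn shares [-35.38  -0.     0.  ] final-tool shift [ -1.12 -43.17 -15.91]
```

Call:
{"method": "arm_command", "body": {"plan": [{"dx": -0.5,"wx": 0.97,"dy": 0.5,"dz": 0.5},{"dx": -0.5,"wx": 0.97,"dy": 1,"dz": 1},{"dx": -0.5,"wx": 0.97,"dy": 1,"dz": 1},{"wx": 0.97,"dy": 1,"dz": 1},{"dy": 1,"dz": 1},{"dy": 1,"dz": 1},{"dy": 1,"dz": 1},{"dy": 1,"dz": 1},{"dy": 1,"dz": 1},{"dy": 1,"dz": 1},{"dy": 1,"dz": 1},{"dy": 1,"dz": 1},{"dy": 1,"dz": 1},{"dy": 1,"dz": 1},{"dy": 1,"dz": 1},{"dy": 1},{"dy": 1},{"dy": 1},{"dy": 1},{"dy": 1}], "fingers": -1}}

```text
schema error: expected keys dx, dy, dz, wx, wy, wz
```

```bash
python3 - <<'E'
from h import *
togo([.4972,.277,.26],96.3)
E
```

```text
pos [ 0.2757 -0.6161  0.2376] toolx [ 0. -0. -1.] yhead 114.11 zhead 24.11 j [-49.4  20.5   0.7   0.  -70.1 -16.5] t 0.85 w 0.0877
shift shares [-1.12 36.24 28.35]
turn shares [3.89 0.   0.  ] final-tool shift [-1.12 43.17 15.91]
turn shares [-35.38  -0.     0.  ] final-tool shift [ -1.12 -43.17 -15.91]
```

All six keys are needed in every row.

Call:
{"method": "arm_command", "body": {"plan": [{"dx": -0.5,"dy": 0.5,"dz": 0.5,"wx": 0.97,"wy": 0,"wz": 0},{"dx": -0.5,"dy": 1,"dz": 1,"wx": 0.97,"wy": 0,"wz": 0},{"dx": -0.5,"dy": 1,"dz": 1,"wx": 0.97,"wy": 0,"wz": 0},{"dx": 0,"dy": 1,"dz": 1,"wx": 0.97,"wy": 0,"wz": 0},{"dx": 0,"dy": 1,"dz": 1,"wx": 0,"wy": 0,"wz": 0},{"dx": 0,"dy": 1,"dz": 1,"wx": 0,"wy": 0,"wz": 0},{"dx": 0,"dy": 1,"dz": 1,"wx": 0,"wy": 0,"wz": 0},{"dx": 0,"dy": 1,"dz": 1,"wx": 0,"wy": 0,"wz": 0},{"dx": 0,"dy": 1,"dz": 1,"wx": 0,"wy": 0,"wz": 0},{"dx": 0,"dy": 1,"dz": 1,"wx": 0,"wy": 0,"wz": 0},{"dx": 0,"dy": 1,"dz": 1,"wx": 0,"wy": 0,"wz": 0},{"dx": 0,"dy": 1,"dz": 1,"wx": 0,"wy": 0,"wz": 0},{"dx": 0,"dy": 1,"dz": 1,"wx": 0,"wy": 0,"wz": 0},{"dx": 0,"dy": 1,"dz": 1,"wx": 0,"wy": 0,"wz": 0},{"dx": 0,"dy": 1,"dz": 1,"wx": 0,"wy": 0,"wz": 0},{"dx": 0,"dy": 1,"dz": 0,"wx": 0,"wy": 0,"wz": 0},{"dx": 0,"dy": 1,"dz": 0,"wx": 0,"wy": 0,"wz": 0},{"dx": 0,"dy": 1,"dz": 0,"wx": 0,"wy": 0,"wz": 0},{"dx": 0,"dy": 1,"dz": 0,"wx": 0,"wy": 0,"wz": 0},{"dx": 0,"dy": 1,"dz": 0,"wx": 0,"wy": 0,"wz": 0}], "fingers": -1, "force": 20}}

```text
time_s: 2.52
tcp_pos: [0.5233, -0.1733, 0.2689]
eef_rot: [-25.8, 89.8, -20.7]
contact_force: [0.8, 0.6, 0.6]
gripper_width: 0.0873
```

```bash
python3 - <<'E'
from h import *
togo([.4972,.277,.26],96.3)
E
```

```text
pos [ 0.5233 -0.1733  0.2689] toolx [ 0.003 -0.001 -1.   ] yhead 95.08 zhead 5.08 j [  2.1   7.7 -12.4   0.1 -69.8 -87. ] t 2.5167 w 0.0873
shift shares [ 0.42 22.54  0.69]
turn shares [-0.27  0.03  0.02] final-tool shift [ 0.45 22.52  1.17]
turn shares [ 3.9e+01  2.0e-02 -5.0e-02] final-tool shift [  0.45 -22.52  -1.17]
```

Call:
{"method": "arm_command", "body": {"plan": [{"dx": 0,"dy": 1,"dz": 0,"wx": -0.27,"wy": 0,"wz": 0},{"dx": 0,"dy": 1,"dz": 0,"wx": 0,"wy": 0,"wz": 0},{"dx": 0,"dy": 1,"dz": 0.1,"wx": 0,"wy": 0,"wz": 0},{"dx": 0,"dy": 1,"dz": 0.1,"wx": 0,"wy": 0,"wz": 0},{"dx": 0,"dy": 1,"dz": 0.1,"wx": 0,"wy": 0,"wz": 0},{"dx": 0,"dy": 1,"dz": 0.1,"wx": 0,"wy": 0,"wz": 0},{"dx": 0,"dy": 1,"dz": 0.1,"wx": 0,"wy": 0,"wz": 0},{"dx": 0,"dy": 1,"dz": 0.1,"wx": 0,"wy": 0,"wz": 0},{"dx": 0,"dy": 1,"dz": 0.1,"wx": 0,"wy": 0,"wz": 0},{"dx": 0,"dy": 1,"dz": 0.1,"wx": 0,"wy": 0,"wz": 0},{"dx": 0,"dy": 1,"dz": 0.1,"wx": 0,"wy": 0,"wz": 0},{"dx": 0,"dy": 1,"dz": 0.1,"wx": 0,"wy": 0,"wz": 0},{"dx": 0,"dy": 1,"dz": 0.1,"wx": 0,"wy": 0,"wz": 0},{"dx": 0,"dy": 1,"dz": 0,"wx": 0,"wy": 0,"wz": 0},{"dx": 0,"dy": 1,"dz": 0,"wx": 0,"wy": 0,"wz": 0},{"dx": 0,"dy": 1,"dz": 0,"wx": 0,"wy": 0,"wz": 0},{"dx": 0,"dy": 1,"dz": 0,"wx": 0,"wy": 0,"wz": 0},{"dx": 0,"dy": 1,"dz": 0,"wx": 0,"wy": 0,"wz": 0},{"dx": 0,"dy": 1,"dz": 0,"wx": 0,"wy": 0,"wz": 0}]}}

```text
time_s: 4.1
tcp_pos: [0.4998, 0.2264, 0.2733]
eef_rot: [7.9, 89.3, 14.3]
contact_force: [0.0, 0.8, 0.5]
gripper_width: 0.0878
```

```bash
python3 - <<'E'
from h import *
togo([.4972,.277,.26],96.3)
p,d=r.capture("wrist");m=model("wrist");cv2.imwrite("pics/w1.png",p[:,:,::-1]);np.save("w1.npy",d)
print("cam",-m["R"].T@m["t"],m["R"][2])
for q in ["squeeze","trigger","ball_center"]:
    print(q,[(round(x["score"],2),np.round(x["centre"],1).tolist()) for x in r.spot_point("wrist",q)][:3] if q!="trigger" else 0)
np.savez("w1m.npz",R=m["R"],t=m["t"])
togo([.4972,.277,.26],96.3)
E
```

```text
pos [0.4998 0.2264 0.2733] toolx [ 0.011  0.003 -1.   ] yhead 96.43 zhead 6.43 j [  45.1    7.   -12.8    0.4  -69.7 -128.8] t 4.1 w 0.0878
shift shares [0.67 2.53 0.14]
turn shares [ 0.03  0.14 -0.02] final-tool shift [0.67 2.53 0.15]
turn shares [-3.924e+01  3.000e-02  2.200e-01] final-tool shift [ 0.67 -2.53 -0.15]
cam [0.42893104 0.22004612 0.41931186] [ 0.27121566  0.03223146 -0.96197879]
squeeze [(0.83, [405.3, 250.5]), (0.34, [152.3, 200.3])]
trigger 0
ball_center [(0.76, [283.2, 236.6]), (0.16, [150.9, 203.0])]
pos [0.4999 0.2265 0.273 ] toolx [ 0.011  0.003 -1.   ] yhead 96.54 zhead 6.53 j [  45.1    7.   -12.8    0.4  -69.7 -128.7] t 4.25 w 0.0872
shift shares [0.66 2.52 0.15]
turn shares [ 0.05  0.14 -0.02] final-tool shift [0.65 2.52 0.14]
turn shares [-3.922e+01  3.000e-02  2.100e-01] final-tool shift [ 0.65 -2.52 -0.14]
```

View pics/w1.png

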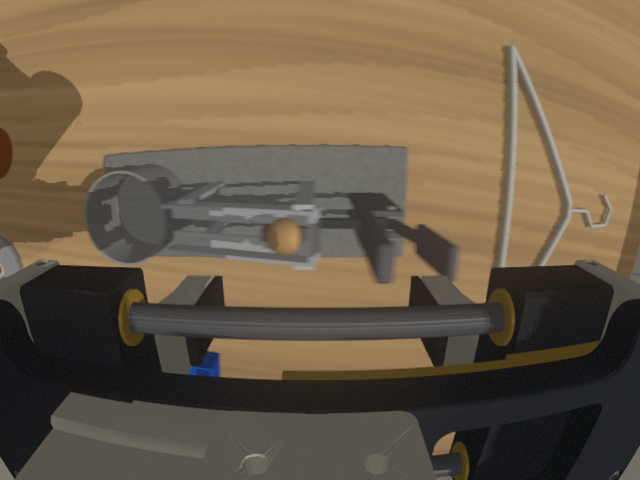

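```bash
cat > ov.py <<'E'
from h import *
def dispO(O,yaw):
    a=np.radians(yaw);ex=np.array([np.cos(a),np.sin(a)]);ey=np.array([-np.sin(a),np.cos(a)])
    return lambda x,y,z: np.array([*((np.array(O)+ex*x+ey*y)/1000),z/1000])
E
python3 - <<'E'
from ov import *
m=model("wrist");q=np.load("w1m.npz");m["R"],m["t"]=q["R"],q["t"]
D=dispO((524.3,30),6.3)
img=cv2.imread("pics/w1.png");s=2;x0,y0=80,130
img=cv2.resize(img[130:300,80:470],None,fx=s,fy=s,interpolation=2)
def seg(A,B,col):
    pts=np.array([proj(m,np.array(A)*(1-k)+np.array(B)*k,True) for k in np.linspace(0,1,12)])
    cv2.polylines(img,[np.round(((pts+.5)-[x0,y0])*s).astype(int)],False,col,1)
t=np.linspace(0,2*np.pi,60)
for i in range(59): seg(D(50*np.cos(t[i]),50*np.sin(t[i]),85),D(50*np.cos(t[i+1]),50*np.sin(t[i+1]),85),(0,0,255))
for ys,zs,col in [((232,244),(10,215),(0,255,0)),((274,282),(155,215),(255,255,0))]:
  for a in ys:
    for x in (-12.5,12.5): seg(D(x,a,zs[0]),D(x,a,zs[1]),col)
    for z in zs: seg(D(-12.5,a,z),D(12.5,a,z),col)
c=[(-65,-65),(65,-65),(65,300),(-65,300)]
for i in range(4): seg(D(*c[i],10),D(*c[(i+1)%4],10),(255,0,255))
cv2.imwrite("pics/ov2.png",img)
d=np.load("w1.npy");C=cloud(m,d,True)
P=C.reshape(-1,3);
k=(P[:,2]>.185)&(P[:,2]<.222)&(P[:,0]>.44)&(P[:,0]<.56)&(P[:,1]>.2)&(P[:,1]<.36)
Q=P[k];O=np.array([.5243,.03]);a=np.radians(6.3);
loc=np.c_[(Q[:,:2]-O)@[np.cos(a),np.sin(a)],(Q[:,:2]-O)@[-np.sin(a),np.cos(a)],Q[:,2]]*1000
for lo,hi in((215,258),(258,300)):
    L=loc[(loc[:,1]>lo)&(loc[:,1]<hi)];print(len(L),np.percentile(L,[2,10,50,90,98],axis=0).round(1).tolist())
E
```

```text
1201 [[-12.8, 232.4, 187.2], [-12.3, 232.6, 193.6], [-3.3, 236.8, 213.5], [8.5, 242.6, 215.0], [11.3, 244.0, 215.6]]
1077 [[-11.8, 274.1, 186.3], [-11.0, 274.8, 190.1], [-2.5, 276.8, 207.6], [7.0, 282.1, 216.4], [9.9, 283.9, 217.3]]
```

View pics/ov2.png

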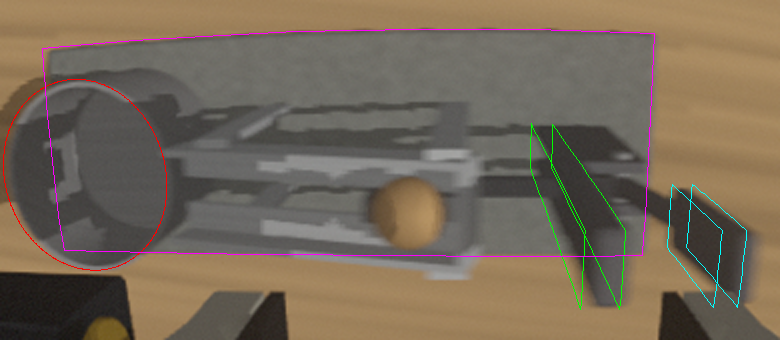

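```bash
python3 - <<'E'
from ov import *
d=np.load("w1.npy");g=cv2.imread("pics/w1.png",0)
for v in (200,230,270,):
    print(v,"d",[(u,round(float(d[v,u]),3)) for u in range(340,470,5)])
    print("g",[(u,int(g[v,u])) for u in range(340,470,5)])
img=cv2.imread("pics/w1.png")[160:300,330:480]
dd=cv2.applyColorMap((np.clip((d-.15)/.3,0,1)*255).astype(np.uint8),cv2.COLORMAP_JET)[160:300,330:480]
cv2.imwrite("pics/z2.png",cv2.resize(np.hstack([img,dd]),None,fx=2.6,fy=2.6,interpolation=0))
E
```

```text
200 d [(340, 0.414), (345, 0.412), (350, 0.36), (355, 0.366), (360, 0.365), (365, 0.365), (370, 0.366), (375, 0.364), (380, 0.366), (385, 0.365), (390, 0.413), (395, 0.413), (400, 0.413), (405, 0.423), (410, 0.423), (415, 0.424), (420, 0.423), (425, 0.424), (430, 0.424), (435, 0.423), (440, 0.424), (445, 0.424), (450, 0.424), (455, 0.423), (460, 0.425), (465, 0.424)]
g [(340, 107), (345, 109), (350, 74), (355, 55), (360, 54), (365, 53), (370, 56), (375, 56), (380, 55), (385, 55), (390, 73), (395, 106), (400, 110), (405, 118), (410, 130), (415, 133), (420, 134), (425, 137), (430, 138), (435, 137), (440, 137), (445, 137), (450, 138), (455, 136), (460, 136), (465, 135)]
230 d [(340, 0.424), (345, 0.423), (350, 0.424), (355, 0.325), (360, 0.279), (365, 0.252), (370, 0.246), (375, 0.244), (380, 0.246), (385, 0.323), (390, 0.311), (395, 0.297), (400, 0.288), (405, 0.282), (410, 0.278), (415, 0.265), (420, 0.255), (425, 0.25), (430, 0.25), (435, 0.434), (440, 0.433), (445, 0.434), (450, 0.434), (455, 0.434), (460, 0.434), (465, 0.434)]
g [(340, 107), (345, 110), (350, 110), (355, 72), (360,
[... 219 characters left out ...]
, (460, 134), (465, 134)]
270 d [(340, 0.446), (345, 0.448), (350, 0.447), (355, 0.446), (360, 0.448), (365, 0.445), (370, 0.224), (375, 0.22), (380, 0.217), (385, 0.218), (390, 0.22), (395, 0.447), (400, 0.448), (405, 0.448), (410, 0.448), (415, 0.448), (420, 0.447), (425, 0.448), (430, 0.448), (435, 0.23), (440, 0.223), (445, 0.218), (450, 0.216), (455, 0.447), (460, 0.448), (465, 0.449)]
g [(340, 128), (345, 129), (350, 128), (355, 131), (360, 131), (365, 131), (370, 106), (375, 62), (380, 81), (385, 89), (390, 96), (395, 123), (400, 134), (405, 136), (410, 135), (415, 137), (420, 138), (425, 137), (430, 133), (435, 91), (440, 51), (445, 57), (450, 75), (455, 108), (460, 133), (465, 133)]
```

View pics/z2.png

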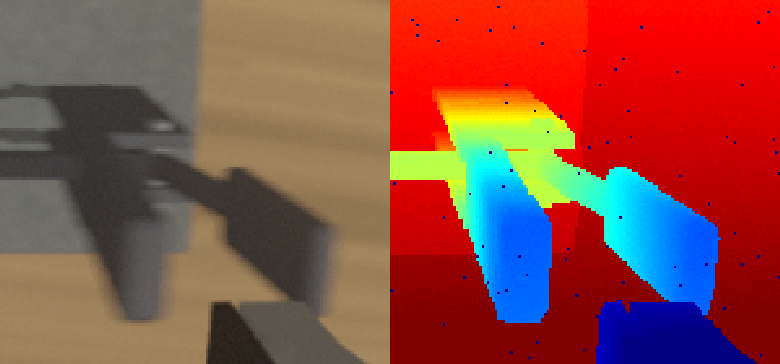

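```bash
python3 - <<'E'
from h import *
togo([.4968,.275,.192],96.3)
E
```

```text
pos [0.4999 0.2265 0.273 ] toolx [ 0.011  0.003 -1.   ] yhead 96.54 zhead 6.53 j [  45.1    7.   -12.8    0.4  -69.7 -128.7] t 4.25 w 0.0872
shift shares [4.05 2.42 0.08]
turn shares [ 0.05  0.14 -0.02] final-tool shift [4.05 2.43 0.11]
turn shares [-3.922e+01  3.000e-02  2.100e-01] final-tool shift [ 4.05 -2.43 -0.11]
```

Call:
{"method": "arm_command", "body": {"plan": [{"dx": 0,"dy": 0.85,"dz": 0.05,"wx": 0.05,"wy": 0.14,"wz": -0.02},{"dx": 0,"dy": 0.85,"dz": 0.05,"wx": 0,"wy": 0,"wz": 0},{"dx": 0.3,"dy": 0.7,"dz": 0,"wx": 0,"wy": 0,"wz": 0},{"dx": 0.9,"dy": 0,"dz": 0,"wx": 0,"wy": 0,"wz": 0},{"dx": 0.9,"dy": 0,"dz": 0,"wx": 0,"wy": 0,"wz": 0},{"dx": 0.9,"dy": 0,"dz": 0,"wx": 0,"wy": 0,"wz": 0},{"dx": 0.9,"dy": 0,"dz": 0,"wx": 0,"wy": 0,"wz": 0}]}}

```text
time_s: 4.83
tcp_pos: [0.4985, 0.2806, 0.1959]
eef_rot: [35.0, 89.5, 41.3]
contact_force: [-0.2, 0.8, 0.8]
gripper_width: 0.0877
```

```bash
python3 - <<'E'
from h import *
togo([.4968,.275,.192],96.3)
E
```

```text
pos [0.4985 0.2806 0.1959] toolx [ 0.007  0.006 -1.   ] yhead 96.26 zhead 6.26 j [ 4.900e+01  1.240e+01 -1.640e+01  1.000e-01 -6.060e+01 -1.328e+02] t 4.8333 w 0.0877
shift shares [ 0.19 -0.27 -0.12]
turn shares [-0.01  0.1  -0.07] final-tool shift [ 0.2  -0.27 -0.11]
turn shares [39.26 -0.1  -0.15] final-tool shift [0.2  0.27 0.11]
```

Call:
{"method": "arm_command", "body": {"plan": [{"dx": 0.19,"dy": -0.27,"dz": -0.12,"wx": 0,"wy": 0.1,"wz": -0.07},{"dx": 0,"dy": 0,"dz": 0,"wx": 0,"wy": 0,"wz": 0}]}}

```text
time_s: 5.0
tcp_pos: [0.4946, 0.274, 0.1874]
eef_rot: [-144.8, 89.5, -138.5]
contact_force: [-0.6, -0.0, -0.2]
gripper_width: 0.0877
```

Call:
{"method": "arm_command", "body": {"plan": [{"dx": 0,"dy": 0,"dz": 0,"wx": 0,"wy": 0,"wz": 0},{"dx": 0,"dy": 0,"dz": 0,"wx": 0,"wy": 0,"wz": 0},{"dx": 0,"dy": 0,"dz": 0,"wx": 0,"wy": 0,"wz": 0},{"dx": 0,"dy": 0,"dz": 0,"wx": 0,"wy": 0,"wz": 0},{"dx": 0,"dy": 0,"dz": 0,"wx": 0,"wy": 0,"wz": 0},{"dx": 0,"dy": 0,"dz": 0,"wx": 0,"wy": 0,"wz": 0},{"dx": 0,"dy": 0,"dz": 0,"wx": 0,"wy": 0,"wz": 0},{"dx": 0,"dy": 0,"dz": 0,"wx": 0,"wy": 0,"wz": 0}], "fingers": 1, "force": 16}}

```text
time_s: 5.67
tcp_pos: [0.4954, 0.2776, 0.1911]
eef_rot: [137.7, 89.8, 143.9]
contact_force: [-3.6, 5.6, -2.2]
gripper_width: 0.0399
```

```bash
python3 - <<'E'
from h import *
togo([.4968,.275,.192],96.3)
p,d=r.capture("top");cv2.imwrite("pics/t2.png",cv2.resize(p[215:300,185:345,::-1],None,fx=5,fy=5,interpolation=2))
p,d=r.capture("wrist");cv2.imwrite("pics/w2.png",p[:,:,::-1])
print(r.get_state())
E
```

```text
pos [0.4954 0.2776 0.1911] toolx [-0.003  0.002 -1.   ] yhead 96.27 zhead 6.27 j [  48.9   12.6  -16.7   -0.2  -60.7 -132.5] t 5.6667 w 0.0399
shift shares [-0.05 -0.14  0.05]
turn shares [-0.01 -0.03 -0.03] final-tool shift [-0.05 -0.14  0.05]
turn shares [39.26 -0.04  0.05] final-tool shift [-0.05  0.14 -0.05]
{'time_s': 5.7667, 'joints': array([ 4.88085623e+01,  1.26023111e+01, -1.68179033e+01, -2.96197447e-02,
       -6.08071059e+01, -1.32506072e+02]), 'qd': array([-1.35942455, -0.09703924, -1.14781786,  2.55147981, -1.7699084 ,
        0.07112769]), 'joint_torque': array([  9.28988636, -44.82968688,  31.33271456,   2.48951308,
         2.33632989,  -0.13229182]), 'tcp_pos': array([0.49560311, 0.27531118, 0.19105633]), 'eef_rot': array([-143.96900106,   89.77121708, -137.68100938]), 'contact_force': array([  5.75650707, -15.87043529,   0.29999101]), 'moment': array([-4.92580806, -2.0412739 ,  0.08727778]), 'gripper_width': 0.03209992327546461}
```

View pics/w2.png

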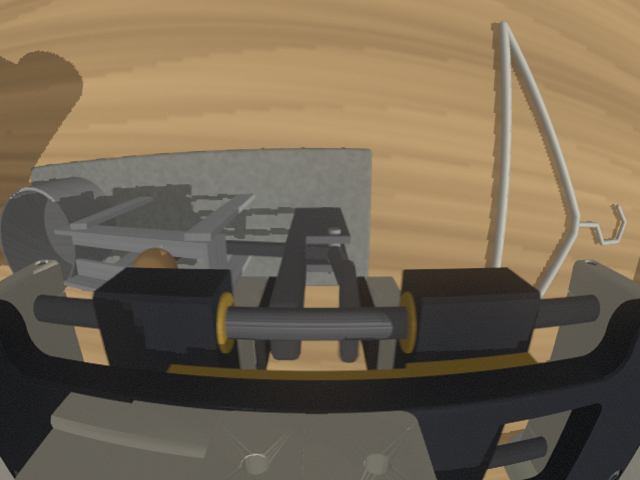

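View pics/t2.png

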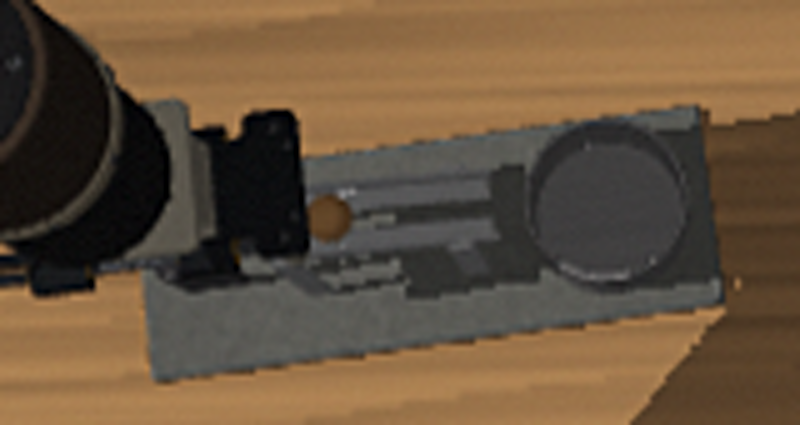

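Call:
{"method": "arm_command", "body": {"plan": [{"dx": 0,"dy": 0,"dz": 0,"wx": 0,"wy": 0,"wz": 0},{"dx": 0,"dy": 0,"dz": 0,"wx": 0,"wy": 0,"wz": 0},{"dx": 0,"dy": 0,"dz": 0,"wx": 0,"wy": 0,"wz": 0},{"dx": 0,"dy": 0,"dz": 0,"wx": 0,"wy": 0,"wz": 0},{"dx": 0,"dy": 0,"dz": 0,"wx": 0,"wy": 0,"wz": 0},{"dx": 0,"dy": 0,"dz": 0,"wx": 0,"wy": 0,"wz": 0},{"dx": 0,"dy": 0,"dz": 0,"wx": 0,"wy": 0,"wz": 0},{"dx": 0,"dy": 0,"dz": 0,"wx": 0,"wy": 0,"wz": 0}]}}

```text
time_s: 6.43
tcp_pos: [0.4958, 0.2742, 0.1911]
eef_rot: [-142.0, 89.8, -135.8]
contact_force: [0.2, -0.4, -1.3]
gripper_width: 0.0304
```

```bash
python3 - <<'E'
from h import *
togo([.4968,.275,.192],96.3);print(r.get_state()["contact_force"])
p,d=r.capture("top");cv2.imwrite("pics/t3.png",cv2.resize(p[215:300,185:345,::-1],None,fx=5,fy=5,interpolation=2))
E
```

```text
pos [0.4958 0.2742 0.1911] toolx [-0.003 -0.003 -1.   ] yhead 96.22 zhead 6.22 j [  48.7   12.6  -16.9   -0.   -60.8 -132.5] t 6.4333 w 0.0304
shift shares [-0.04  0.03  0.05]
turn shares [-0.02 -0.04  0.03] final-tool shift [-0.04  0.03  0.05]
turn shares [39.25  0.05  0.06] final-tool shift [-0.04 -0.03 -0.05]
[ 0.15367429 -0.44957894 -1.27173466]
```

View pics/t3.png

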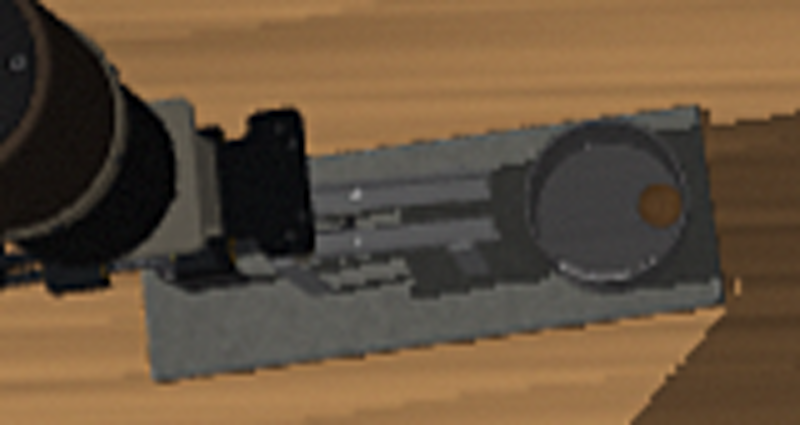

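Call:
{"method": "arm_command", "body": {"plan": [{"dx": 0,"dy": 0,"dz": 0,"wx": 0,"wy": 0,"wz": 0},{"dx": 0,"dy": 0,"dz": 0,"wx": 0,"wy": 0,"wz": 0},{"dx": 0,"dy": 0,"dz": 0,"wx": 0,"wy": 0,"wz": 0},{"dx": 0,"dy": 0,"dz": 0,"wx": 0,"wy": 0,"wz": 0},{"dx": 0,"dy": 0,"dz": 0,"wx": 0,"wy": 0,"wz": 0},{"dx": 0,"dy": 0,"dz": 0,"wx": 0,"wy": 0,"wz": 0},{"dx": 0,"dy": 0,"dz": 0,"wx": 0,"wy": 0,"wz": 0},{"dx": 0,"dy": 0,"dz": 0,"wx": 0,"wy": 0,"wz": 0}], "fingers": -1}}

```text
time_s: 7.15
tcp_pos: [0.4959, 0.2777, 0.1915]
eef_rot: [142.7, 89.9, 149.0]
contact_force: [-0.3, -0.9, 0.2]
gripper_width: 0.0779
```

```bash
python3 - <<'E'
from h import *
togo([.4968,.275,.192],96.3);print(r.get_state()["contact_force"])
p,d=r.capture("wrist");cv2.imwrite("pics/w4.png",p[:,:,::-1])
E
```

```text
pos [0.4959 0.2777 0.1915] toolx [-0.001  0.001 -1.   ] yhead 96.34 zhead 6.34 j [ 4.890e+01  1.260e+01 -1.670e+01 -1.000e-01 -6.070e+01 -1.325e+02] t 7.15 w 0.0779
shift shares [-0.02 -0.14  0.03]
turn shares [ 0.01 -0.02 -0.01] final-tool shift [-0.02 -0.14  0.03]
turn shares [-3.926e+01  2.000e-02 -3.000e-02] final-tool shift [-0.02  0.14 -0.03]
[-0.34310037 -0.89741821  0.15074731]
```

View pics/w4.png

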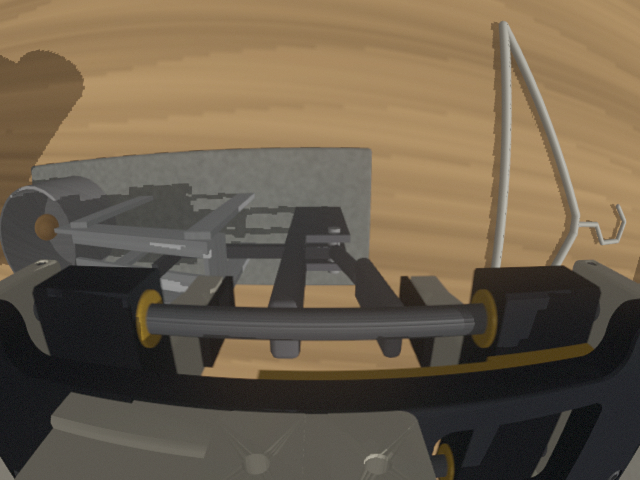

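```bash
python3 - <<'E'
from h import *
togo([.646,-.26,.265],150.6)
E
```

```text
pos [0.4959 0.2777 0.1916] toolx [-0.001  0.001 -1.   ] yhead 96.33 zhead 6.33 j [ 4.890e+01  1.260e+01 -1.670e+01 -1.000e-01 -6.070e+01 -1.325e+02] t 7.2 w 0.0819
shift shares [ -3.71 -27.54   4.49]
turn shares [-1.184e+01 -1.000e-02 -2.000e-02] final-tool shift [ -3.67 -19.73 -19.74]
turn shares [ 2.743e+01 -2.000e-02  1.000e-02] final-tool shift [-3.67 19.73 19.74]
```

Call:
{"method": "arm_command", "body": {"plan": [{"dx": -0.9,"dy": 0,"dz": 0,"wx": 0,"wy": 0,"wz": 0},{"dx": -1,"dy": 0,"dz": 0,"wx": 0,"wy": 0,"wz": 0},{"dx": -1,"dy": 0,"dz": 0,"wx": 0,"wy": 0,"wz": 0},{"dx": -0.8,"dy": -0.5,"dz": 0.1,"wx": 0,"wy": 0,"wz": 0},{"dx": 0,"dy": -1,"dz": 0.2,"wx": 0,"wy": 0,"wz": 0},{"dx": 0,"dy": -1,"dz": 0.2,"wx": 0,"wy": 0,"wz": 0},{"dx": 0,"dy": -1,"dz": 0.2,"wx": 0,"wy": 0,"wz": 0},{"dx": 0,"dy": -1,"dz": 0.2,"wx": 0,"wy": 0,"wz": 0},{"dx": 0,"dy": -1,"dz": 0.2,"wx": 0,"wy": 0,"wz": 0},{"dx": 0,"dy": -1,"dz": 0.2,"wx": 0,"wy": 0,"wz": 0},{"dx": 0,"dy": -1,"dz": 0.2,"wx": 0,"wy": 0,"wz": 0},{"dx": 0,"dy": -1,"dz": 0.2,"wx": 0,"wy": 0,"wz": 0},{"dx": 0,"dy": -1,"dz": 0.2,"wx": 0,"wy": 0,"wz": 0},{"dx": 0,"dy": -1,"dz": 0.2,"wx": 0,"wy": 0,"wz": 0},{"dx": 0,"dy": -1,"dz": 0.2,"wx": 0,"wy": 0,"wz": 0},{"dx": 0,"dy": -1,"dz": 0.2,"wx": 0,"wy": 0,"wz": 0},{"dx": 0,"dy": -1,"dz": 0.2,"wx": 0,"wy": 0,"wz": 0},{"dx": 0,"dy": -1,"dz": 0.2,"wx": 0,"wy": 0,"wz": 0},{"dx": 0,"dy": -1,"dz": 0.2,"wx": 0,"wy": 0,"wz": 0},{"dx": 0,"dy": -1,"dz": 0.2,"wx": 0,"wy": 0,"wz": 0}]}}

```text
time_s: 8.87
tcp_pos: [0.6009, -0.0641, 0.2763]
eef_rot: [-76.5, 89.5, -70.2]
contact_force: [-0.7, 1.0, -0.2]
gripper_width: 0.0877
```

```bash
python3 - <<'E'
from h import *
togo([.646,-.26,.24],150.6)
E
```

```text
pos [ 0.6009 -0.0641  0.2763] toolx [ 0.003 -0.008 -1.   ] yhead 96.38 zhead 6.39 j [ 12.7  12.5  -5.6   0.5 -71.8 -96.5] t 8.8667 w 0.0877
shift shares [ 1.9  -9.97  1.15]
turn shares [-11.83  -0.03   0.11] final-tool shift [ 1.81 -6.77 -7.43]
turn shares [27.44  0.13  0.03] final-tool shift [1.81 6.77 7.43]
```

Call:
{"method": "arm_command", "body": {"plan": [{"dx": 0,"dy": -1,"dz": 0.15,"wx": 0,"wy": 0,"wz": 0},{"dx": 0,"dy": -1,"dz": 0.15,"wx": 0,"wy": 0,"wz": 0},{"dx": 0.2,"dy": -1,"dz": 0.15,"wx": 0,"wy": 0,"wz": 0},{"dx": 0.2,"dy": -1,"dz": 0.15,"wx": 0,"wy": 0,"wz": 0},{"dx": 0.2,"dy": -1,"dz": 0.15,"wx": 0,"wy": 0,"wz": 0},{"dx": 0.2,"dy": -1,"dz": 0.15,"wx": 0,"wy": 0,"wz": 0},{"dx": 0.2,"dy": -1,"dz": 0.1,"wx": 0,"wy": 0,"wz": 0},{"dx": 0.2,"dy": -1,"dz": 0,"wx": 0,"wy": 0,"wz": 0},{"dx": 0,"dy": -1,"dz": 0,"wx": 0,"wy": 0,"wz": 0},{"dx": 0,"dy": 0,"dz": 0,"wx": -1,"wy": 0,"wz": 0},{"dx": 0,"dy": 0,"dz": 0,"wx": -1,"wy": 0,"wz": 0},{"dx": 0,"dy": 0,"dz": 0,"wx": -1,"wy": 0,"wz": 0},{"dx": 0,"dy": 0,"dz": 0,"wx": -1,"wy": 0,"wz": 0},{"dx": 0,"dy": 0,"dz": 0,"wx": -1,"wy": 0,"wz": 0},{"dx": 0,"dy": 0,"dz": 0,"wx": -1,"wy": 0,"wz": 0},{"dx": 0,"dy": 0,"dz": 0,"wx": -1,"wy": 0,"wz": 0},{"dx": 0,"dy": 0,"dz": 0,"wx": -1,"wy": 0,"wz": 0},{"dx": 0,"dy": 0,"dz": 0,"wx": -1,"wy": 0,"wz": 0},{"dx": 0,"dy": 0,"dz": 0,"wx": -1,"wy": 0,"wz": 0},{"dx": 0,"dy": 0,"dz": 0,"wx": -1,"wy": 0,"wz": 0}]}}

```text
time_s: 10.53
tcp_pos: [0.6362, -0.2655, 0.2533]
eef_rot: [-172.6, 89.0, -114.3]
contact_force: [0.5, 0.1, 0.4]
gripper_width: 0.0876
```

```bash
python3 - <<'E'
from h import *
togo([.646,-.26,.24],150.6)
p,d=r.capture("wrist");m=model("wrist");cv2.imwrite("pics/w5.png",p[:,:,::-1]);np.save("w5.npy",d);np.savez("w5m.npz",R=m["R"],t=m["t"])
for q in ["inner_lid","outer_lid"]:
    print(q,[(round(x["score"],2),np.round(x["centre"],1).tolist()) for x in r.spot_point("wrist",q)][:3])
# top picture of tin for ball and trigger
p,d=r.capture("top");cv2.imwrite("pics/t5.png",cv2.resize(p[215:300,185:345,::-1],None,fx=5,fy=5,interpolation=2))
E
```

```text
pos [ 0.6362 -0.2655  0.2533] toolx [-0.007 -0.016 -1.   ] yhead 148.34 zhead 58.33 j [ -6.   21.4   3.6   1.  -72.5 -26. ] t 10.5333 w 0.0876
shift shares [ 0.66 -0.27  0.5 ]
turn shares [-0.49 -0.22  0.02] final-tool shift [ 0.67 -0.29  0.48]
turn shares [38.77  0.04  0.35] final-tool shift [ 0.67  0.29 -0.48]
inner_lid [(0.86, [310.4, 215.7])]
outer_lid [(0.89, [315.0, 214.7])]
```

View pics/w5.png

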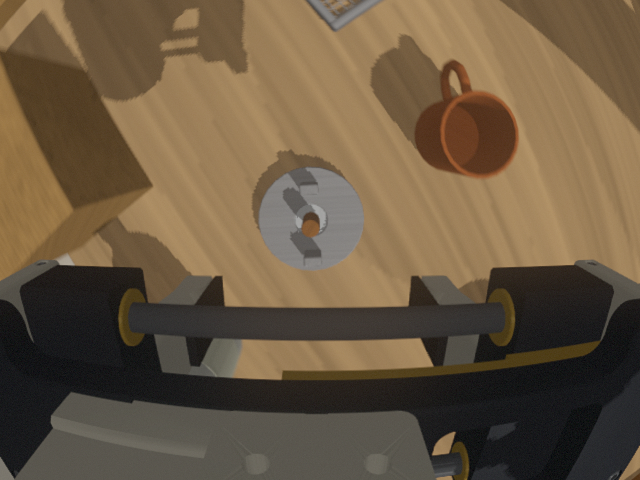

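View pics/t5.png

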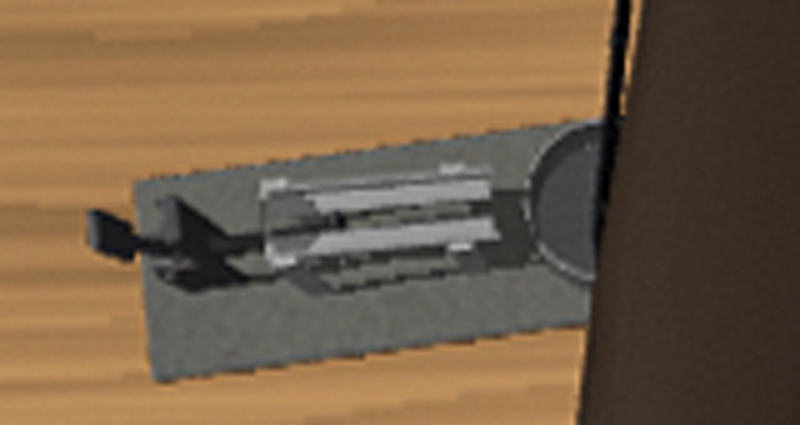

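```bash
cat > lid.py <<'E'
from ov import *
def lid(dfile,mfile,base=0.0,guess=(.646,-.26),show=None):
    m=model("wrist");q=np.load(mfile);m["R"],m["t"]=q["R"],q["t"]
    P=cloud(m,np.load(dfile),True).reshape(-1,3)
    P=P[np.hypot(P[:,0]-guess[0],P[:,1]-guess[1])<.09]; z=P[:,2]-base
    disc=P[(z>.013)&(z<.026)];
    (c,rad)=cv2.minEnclosingCircle((disc[:,:2]*1000).astype(np.float32))
    print("disc n",len(disc),"z",np.median(disc[:,2]).round(4),"circle",np.round(c,1),round(rad,1))
    hi=P[(z>.040)&(z<.075)];rho=np.hypot(hi[:,0]-c[0]/1000,hi[:,1]-c[1]/1000)
    k=hi[(rho<.022)];kt=k[k[:,2]-base>.056]
    print("knob n",len(k),k.mean(0).round(4),"top",len(kt),kt.mean(0).round(4) if len(kt) else None)
    L=hi[(rho>.024)&(rho<.05)&(hi[:,2]-base>.046)];
    a=np.arctan2(L[:,1]-c[1]/1000,L[:,0]-c[0]/1000);s=np.exp(2j*a).mean();h=np.degrees(np.angle(s))/2
    u=np.array([np.cos(np.radians(h)),np.sin(np.radians(h))]);pr=(L[:,:2]-np.array(c)/1000)@u
    A=L[pr>0].mean(0);B=L[pr<0].mean(0);print("lugs",A.round(4),(pr>0).sum(),B.round(4),(pr<0).sum(),"dist",np.linalg.norm(A-B).round(4),"xhead",round(np.degrees(np.arctan2(*(A-B)[1::-1])),2),"mid",((A+B)/2).round(4),"h",round(h,2))
E
python3 - <<'E'
from lid import *
lid("w5.npy","w5m.npz")
E
```

```text
disc n 7677 z 0.0197 circle [ 646.7 -262.6] 56.3
knob n 328 [ 0.6458 -0.2636  0.0579] top 281 [ 0.6464 -0.2629  0.0595]
lugs [ 0.6637 -0.2312  0.0493] 170 [ 0.6295 -0.2944  0.0495] 201 dist 0.0718 xhead 61.55 mid [ 0.6466 -0.2628  0.0494] h 61.57
```

```bash
python3 - <<'E'
from ov import *
m=model("wrist");q=np.load("w5m.npz");m["R"],m["t"]=q["R"],q["t"]
C=cloud(m,np.load("w5.npy"),True)
c=C[60:185,400:520].reshape(-1,3);c=c[(c[:,2]>.03)&(c[:,2]<.12)]
print(c[:,2].max(),np.percentile(c[:,2],99))
a=np.radians(151.55);y=np.array([np.cos(a),np.sin(a)]);x=np.array([np.cos(a-np.pi/2),np.sin(a-np.pi/2)])
l=(c[:,:2]-[.6465,-.2628]);print("along y",np.percentile(l@y,[0.5,50,99.5]),"along x",np.percentile(l@x,[.5,50,99.5]),c.mean(0))
k=C.reshape(-1,3);k=k[(k[:,2]>.07)&(k[:,2]<.24)];l=(k[:,:2]-[.6465,-.2628]);w=(abs(l@y)<.13)&(abs(l@x)<.08);print(w.sum(),k[w].mean(0) if w.any() else 0, l[w]@y if w.sum()<30 else (np.percentile(l[w]@y,[1,50,99]),np.percentile(l[w]@x,[1,50,99])))
togo([.6464,-.2629,.15],151.55)
E
```

```text
0.0920359000646586 0.09085825447588783
along y [0.1168595  0.16387964 0.19453006] along x [-0.15516767 -0.08861529 -0.045477  ] [ 0.46443596 -0.26621769  0.06756761]
299 [ 0.50683778 -0.26389324  0.08377536] (array([0.11681796, 0.12155365, 0.12973555]), array([-0.07985555, -0.06742624, -0.05483587]))
pos [ 0.6363 -0.2653  0.2533] toolx [-0.007 -0.016 -1.   ] yhead 147.94 zhead 57.94 j [ -5.9  21.4   3.6   1.  -72.5 -26.4] t 10.7333 w 0.0878
shift shares [ 5.16 -0.35  0.46]
turn shares [-0.79 -0.22  0.03] final-tool shift [ 5.17 -0.39  0.34]
turn shares [38.48  0.04  0.34] final-tool shift [ 5.17  0.39 -0.34]
```

Call:
{"method": "arm_command", "body": {"plan": [{"dx": 0,"dy": -0.2,"dz": 0.2,"wx": -0.6,"wy": -0.2,"wz": 0.03},{"dx": 0.5,"dy": -0.2,"dz": 0.15,"wx": -0.2,"wy": 0,"wz": 0},{"dx": 1,"dy": 0,"dz": 0,"wx": 0,"wy": 0,"wz": 0},{"dx": 1,"dy": 0,"dz": 0,"wx": 0,"wy": 0,"wz": 0},{"dx": 1,"dy": 0,"dz": 0,"wx": 0,"wy": 0,"wz": 0},{"dx": 1,"dy": 0,"dz": 0,"wx": 0,"wy": 0,"wz": 0},{"dx": 0.3,"dy": 0,"dz": 0,"wx": 0,"wy": 0,"wz": 0},{"dx": 0,"dy": 0,"dz": 0,"wx": 0,"wy": 0,"wz": 0}], "fingers": -0.14}}

```text
time_s: 11.4
tcp_pos: [0.6477, -0.2641, 0.1514]
eef_rot: [-153.8, 89.8, -93.2]
contact_force: [-0.3, -0.3, 0.2]
gripper_width: 0.0504
```

```bash
python3 - <<'E'
from h import *
togo([.6464,-.2629,.038],151.55)
E
```

```text
pos [ 0.6477 -0.2641  0.1514] toolx [-0.    -0.004 -1.   ] yhead 150.6 zhead 60.6 j [ -6.2  26.1  -2.4   0.2 -61.5 -23.4] t 11.4 w 0.0504
shift shares [5.67 0.1  0.04]
turn shares [-0.21 -0.04  0.02] final-tool shift [5.67 0.09 0.02]
turn shares [3.906e+01 3.000e-02 6.000e-02] final-tool shift [ 5.67 -0.09 -0.02]
```

Call:
{"method": "arm_command", "body": {"plan": [{"dx": 0.5,"dy": 0.1,"dz": 0.02,"wx": -0.2,"wy": -0.04,"wz": 0.02},{"dx": 1,"dy": 0,"dz": 0,"wx": 0,"wy": 0,"wz": 0},{"dx": 1,"dy": 0,"dz": 0,"wx": 0,"wy": 0,"wz": 0},{"dx": 1,"dy": 0,"dz": 0,"wx": 0,"wy": 0,"wz": 0},{"dx": 1,"dy": 0,"dz": 0,"wx": 0,"wy": 0,"wz": 0},{"dx": 0.4,"dy": 0,"dz": 0,"wx": 0,"wy": 0,"wz": 0},{"dx": 0,"dy": 0,"dz": 0,"wx": 0,"wy": 0,"wz": 0},{"dx": 0,"dy": 0,"dz": 0,"wx": 0,"wy": 0,"wz": 0}]}}

```text
time_s: 12.07
tcp_pos: [0.6503, -0.2636, 0.0544]
eef_rot: [-76.1, 89.5, -14.5]
contact_force: [0.2, -0.6, -0.0]
gripper_width: 0.0501
```

```bash
python3 - <<'E'
from h import *
togo([.6464,-.2629,.038],151.55)
p,d=r.capture("wrist");cv2.imwrite("pics/w6.png",p[:,:,::-1])
E
```

```text
pos [ 0.6503 -0.2636  0.0544] toolx [ 0.009 -0.002 -1.   ] yhead 151.62 zhead 61.62 j [ -6.2  31.2  -7.9   0.1 -50.4 -22.3] t 12.0667 w 0.0501
shift shares [ 0.82  0.2  -0.07]
turn shares [0.02 0.03 0.12] final-tool shift [ 0.82  0.19 -0.06]
turn shares [-39.25  -0.18   0.04] final-tool shift [ 0.82 -0.19  0.06]
```

View pics/w6.png

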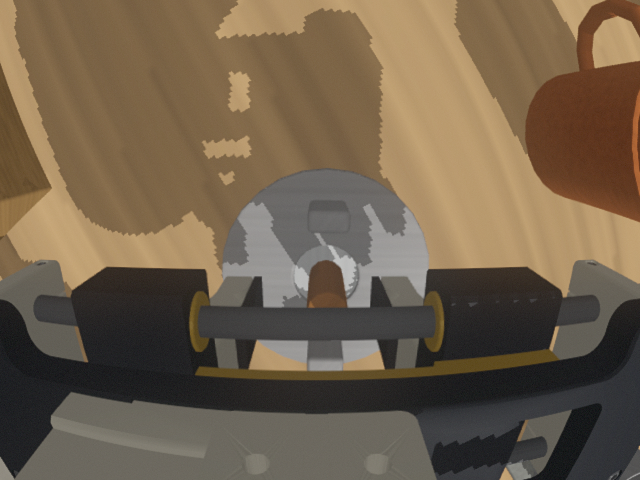

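Fingers straddle the knob (knob at about (325,290)). I go down the last 16 mm, correct the small offset, then close.

Call:
{"method": "arm_command", "body": {"plan": [{"dx": 0.5,"dy": 0.2,"dz": -0.06,"wx": 0,"wy": 0.03,"wz": 0.12},{"dx": 0.35,"dy": 0,"dz": 0,"wx": 0,"wy": 0,"wz": 0},{"dx": 0,"dy": 0,"dz": 0,"wx": 0,"wy": 0,"wz": 0},{"dx": 0,"dy": 0,"dz": 0,"wx": 0,"wy": 0,"wz": 0}]}}

```text
time_s: 12.45
tcp_pos: [0.6485, -0.2631, 0.0404]
eef_rot: [-71.7, 89.7, -10.1]
contact_force: [0.4, 0.4, 0.4]
gripper_width: 0.0501
```

```bash
python3 - <<'E'
from h import *
togo([.6464,-.2629,.038],151.55)
E
```

```text
pos [ 0.6485 -0.2631  0.0404] toolx [ 0.005 -0.001 -1.   ] yhead 151.65 zhead 61.65 j [ -6.2  32.   -8.6   0.  -49.1 -22.2] t 12.45 w 0.0501
shift shares [ 0.12  0.1  -0.04]
turn shares [0.02 0.02 0.07] final-tool shift [ 0.12  0.1  -0.04]
turn shares [-3.925e+01 -1.000e-01  3.000e-02] final-tool shift [ 0.12 -0.1   0.04]
```

Call:
{"method": "arm_command", "body": {"plan": [{"dx": 0.1,"dy": 0.1,"dz": -0.04,"wx": 0,"wy": 0.02,"wz": 0.07},{"dx": 0,"dy": 0,"dz": 0,"wx": 0,"wy": 0,"wz": 0}]}}

```text
time_s: 12.62
tcp_pos: [0.6465, -0.2629, 0.0388]
eef_rot: [42.0, 90.0, 103.7]
contact_force: [0.5, -0.1, -0.5]
gripper_width: 0.0504
```

Call:
{"method": "arm_command", "body": {"plan": [{"dx": 0,"dy": 0,"dz": 0,"wx": 0,"wy": 0,"wz": 0},{"dx": 0,"dy": 0,"dz": 0,"wx": 0,"wy": 0,"wz": 0},{"dx": 0,"dy": 0,"dz": 0,"wx": 0,"wy": 0,"wz": 0},{"dx": 0,"dy": 0,"dz": 0,"wx": 0,"wy": 0,"wz": 0},{"dx": 0,"dy": 0,"dz": 0,"wx": 0,"wy": 0,"wz": 0},{"dx": 0,"dy": 0,"dz": 0,"wx": 0,"wy": 0,"wz": 0},{"dx": 0,"dy": 0,"dz": 0,"wx": 0,"wy": 0,"wz": 0},{"dx": 0,"dy": 0,"dz": 0,"wx": 0,"wy": 0,"wz": 0}], "fingers": 1, "force": 35}}

```text
time_s: 13.28
tcp_pos: [0.6468, -0.263, 0.0396]
eef_rot: [-55.8, 90.0, 5.8]
contact_force: [0.6, 1.1, 0.1]
gripper_width: 0.0173
```

```bash
python3 - <<'E'
from h import *
togo([.6464,-.2629,.038],151.55);print(r.get_state()["contact_force"])
E
```

```text
pos [ 0.6468 -0.263   0.0396] toolx [ 0.001  0.    -1.   ] yhead 151.66 zhead 61.66 j [ -6.2  32.1  -8.6  -0.  -49.3 -22.1] t 13.2833 w 0.0173
shift shares [ 0.08  0.02 -0.  ]
turn shares [0.02 0.01 0.01] final-tool shift [ 0.08  0.02 -0.  ]
turn shares [-3.925e+01 -1.000e-02  1.000e-02] final-tool shift [ 0.08 -0.02  0.  ]
[0.64106372 1.07304741 0.10740755]
```

Call:
{"method": "arm_command", "body": {"plan": [{"dx": -0.2,"dy": 0,"dz": 0,"wx": 0,"wy": 0,"wz": 0},{"dx": -0.4,"dy": 0,"dz": 0,"wx": 0,"wy": 0,"wz": 0},{"dx": -0.6,"dy": 0,"dz": 0,"wx": 0,"wy": 0,"wz": 0},{"dx": -0.8,"dy": 0,"dz": 0,"wx": 0,"wy": 0,"wz": 0},{"dx": -0.8,"dy": 0,"dz": 0,"wx": 0,"wy": 0,"wz": 0},{"dx": -0.8,"dy": 0,"dz": 0,"wx": 0,"wy": 0,"wz": 0},{"dx": -0.8,"dy": 0,"dz": 0,"wx": 0,"wy": 0,"wz": 0},{"dx": -0.8,"dy": 0,"dz": 0,"wx": 0,"wy": 0,"wz": 0},{"dx": -0.8,"dy": 0,"dz": 0,"wx": 0,"wy": 0,"wz": 0},{"dx": -0.6,"dy": 0,"dz": 0,"wx": 0,"wy": 0,"wz": 0},{"dx": -0.3,"dy": 0,"dz": 0,"wx": 0,"wy": 0,"wz": 0}]}}

```text
time_s: 14.2
tcp_pos: [0.644, -0.2625, 0.1889]
eef_rot: [94.1, 89.8, 155.7]
contact_force: [0.5, -0.6, -2.3]
gripper_width: 0.0174
```

```bash
python3 - <<'E'
from h import *
togo([.5243,.030,.18],151.55);print(r.get_state()["contact_force"])
p,d=r.capture("wrist");cv2.imwrite("pics/w7.png",p[:,:,::-1])
p,d=r.capture("side");cv2.imwrite("pics/s7.png",p[:,:,::-1])
E
```

```text
pos [ 0.644  -0.2625  0.1889] toolx [-0.004  0.002 -1.   ] yhead 151.59 zhead 61.59 j [ -6.2  24.3  -0.   -0.1 -65.9 -22.2] t 14.2 w 0.0174
shift shares [ 0.49 12.22 10.02]
turn shares [ 0.01 -0.   -0.05] final-tool shift [ 0.45 12.23 10.01]
turn shares [-3.926e+01  8.000e-02 -1.000e-02] final-tool shift [  0.45 -12.23 -10.01]
[ 0.49387456 -0.61081405 -2.33859589]
```

View pics/w7.png

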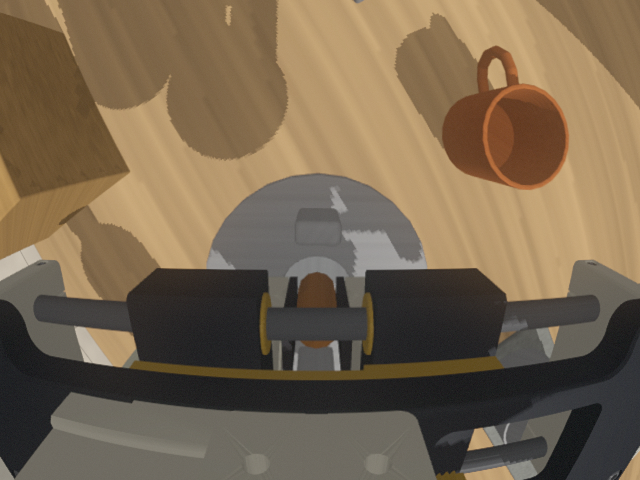

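View pics/s7.png

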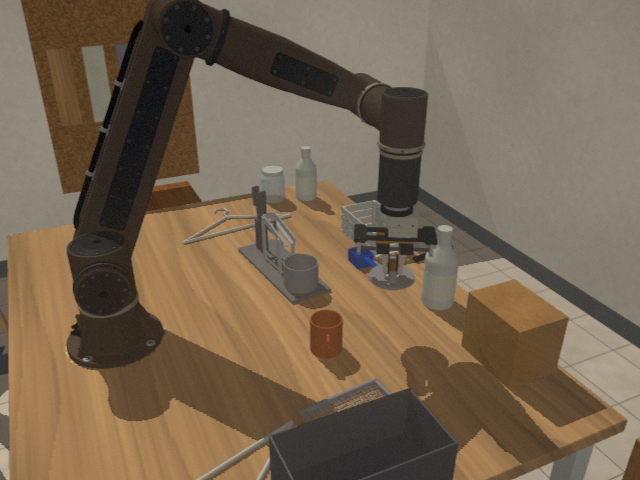

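Call:
{"method": "arm_command", "body": {"plan": [{"dx": 0,"dy": 0.3,"dz": 0.25,"wx": 0,"wy": 0,"wz": -0.05},{"dx": 0,"dy": 0.6,"dz": 0.5,"wx": 0,"wy": 0,"wz": 0},{"dx": 0,"dy": 0.8,"dz": 0.65,"wx": 0,"wy": 0,"wz": 0},{"dx": 0,"dy": 0.8,"dz": 0.65,"wx": 0,"wy": 0,"wz": 0},{"dx": 0,"dy": 0.8,"dz": 0.65,"wx": 0,"wy": 0,"wz": 0},{"dx": 0,"dy": 0.8,"dz": 0.65,"wx": 0,"wy": 0,"wz": 0},{"dx": 0,"dy": 0.8,"dz": 0.65,"wx": 0,"wy": 0,"wz": 0},{"dx": 0,"dy": 0.8,"dz": 0.65,"wx": 0,"wy": 0,"wz": 0},{"dx": 0,"dy": 0.8,"dz": 0.65,"wx": 0,"wy": 0,"wz": 0},{"dx": 0,"dy": 0.8,"dz": 0.65,"wx": 0,"wy": 0,"wz": 0},{"dx": 0,"dy": 0.8,"dz": 0.65,"wx": 0,"wy": 0,"wz": 0},{"dx": 0,"dy": 0.8,"dz": 0.65,"wx": 0,"wy": 0,"wz": 0},{"dx": 0,"dy": 0.8,"dz": 0.65,"wx": 0,"wy": 0,"wz": 0},{"dx": 0,"dy": 0.8,"dz": 0.65,"wx": 0,"wy": 0,"wz": 0},{"dx": 0,"dy": 0.5,"dz": 0.4,"wx": 0,"wy": 0,"wz": 0},{"dx": 0,"dy": 0.3,"dz": 0.3,"wx": 0,"wy": 0,"wz": 0},{"dx": 0,"dy": 0,"dz": 0,"wx": 0,"wy": 0,"wz": 0}]}}

```text
time_s: 15.72
tcp_pos: [0.5128, 0.023, 0.1716]
eef_rot: [116.7, 88.5, 178.0]
contact_force: [0.3, -0.6, -2.9]
gripper_width: 0.0173
```

```bash
python3 - <<'E'
from ov import *
from scipy.optimize import least_squares
def circ(p):
    f=lambda s:np.hypot(p[:,0]-s[0],p[:,1]-s[1])-s[2]
    return least_squares(f,[.524,.03,.0485],loss="soft_l1",f_scale=.001).x
m=model("wrist");q=np.load("w1m.npz");m["R"],m["t"]=q["R"],q["t"]
P=cloud(m,np.load("w1.npy"),True).reshape(-1,3)
rho=np.hypot(P[:,0]-.5243,P[:,1]-.03)
k=(abs(P[:,2]-.085)<.002)&(rho<.056)&(rho>.042);print("w1 rim",k.sum(),circ(P[k]),P[k][:,2].mean())
k=(P[:,2]>.02)&(P[:,2]<.082)&(rho<.056)&(rho>.049);print("w1 outer wall",k.sum(),circ(P[k]))
M=model("top");P=cloud(M,np.load("top0.npy")).reshape(-1,3)
rho=np.hypot(P[:,0]-.5243,P[:,1]-.03)
k=(abs(P[:,2]-.085)<.004)&(rho<.058)&(rho>.04);print("top rim",k.sum(),circ(P[k]))
togo([.5243,.030,.18],151.55);print(r.get_state()["contact_force"])
p,d=r.capture("side");cv2.imwrite("pics/s8.png",p[:,:,::-1]);np.save("s8.npy",d)
E
```

```text
w1 rim 776 [0.52513238 0.0314661  0.04822275] 0.08457072282446705
w1 outer wall 1171 [0.52543945 0.03040257 0.05013516]
top rim 90 [0.5242455  0.02999306 0.04806975]
pos [0.5128 0.023  0.1716] toolx [-0.026  0.001 -1.   ] yhead 151.3 zhead 61.32 j [ 24.    9.4 -23.5  -0.8 -58.4 -52.3] t 15.7167 w 0.0173
shift shares [-0.43 -0.33  0.58]
turn shares [-0.05 -0.14 -0.29] final-tool shift [-0.42 -0.34  0.58]
turn shares [39.21 -0.45  0.22] final-tool shift [-0.42  0.34 -0.58]
[ 0.266027   -0.58466001 -2.92563442]
```

View pics/s8.png

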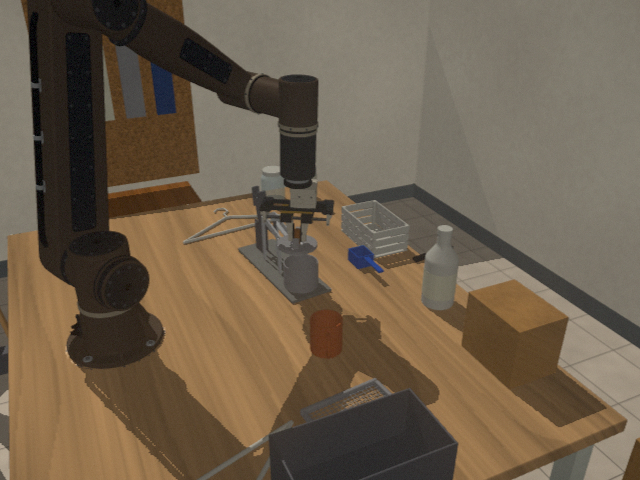

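Call:
{"method": "arm_command", "body": {"plan": [{"dx": 0,"dy": -0.2,"dz": 0.3,"wx": -0.05,"wy": -0.14,"wz": -0.29},{"dx": 0,"dy": -0.15,"dz": 0.25,"wx": 0,"wy": 0,"wz": 0},{"dx": 0,"dy": 0,"dz": 0,"wx": 0,"wy": 0,"wz": 0},{"dx": 0,"dy": 0,"dz": 0,"wx": 0,"wy": 0,"wz": 0},{"dx": 0,"dy": 0,"dz": 0,"wx": 0,"wy": 0,"wz": 0}]}}

```text
time_s: 16.18
tcp_pos: [0.5245, 0.0271, 0.1701]
eef_rot: [151.1, 89.8, -147.4]
contact_force: [-0.5, 0.3, -2.6]
gripper_width: 0.0171
```

```bash
python3 - <<'E'
from h import *
togo([.525,.0305,.135],151.55);print(r.get_state()["contact_force"])
E
```

```text
pos [0.5245 0.0271 0.1701] toolx [-0.003 -0.002 -1.   ] yhead 151.48 zhead 61.48 j [ 24.4   9.8 -23.5   0.  -56.9 -52.9] t 16.1833 w 0.0171
shift shares [1.75 0.05 0.17]
turn shares [-0.02 -0.04 -0.02] final-tool shift [1.75 0.06 0.16]
turn shares [39.25 -0.04  0.06] final-tool shift [ 1.75 -0.06 -0.16]
[-0.49044345  0.26974957 -2.58463104]
```

Call:
{"method": "arm_command", "body": {"plan": [{"dx": 0.4,"dy": 0.06,"dz": 0.16,"wx": -0.02,"wy": -0.04,"wz": -0.02},{"dx": 0.5,"dy": 0,"dz": 0,"wx": 0,"wy": 0,"wz": 0},{"dx": 0.5,"dy": 0,"dz": 0,"wx": 0,"wy": 0,"wz": 0},{"dx": 0.4,"dy": 0,"dz": 0,"wx": 0,"wy": 0,"wz": 0},{"dx": 0,"dy": 0,"dz": 0,"wx": 0,"wy": 0,"wz": 0},{"dx": 0,"dy": 0,"dz": 0,"wx": 0,"wy": 0,"wz": 0}]}}

```text
time_s: 16.68
tcp_pos: [0.5242, 0.0294, 0.129]
eef_rot: [123.4, 89.8, -175.1]
contact_force: [0.6, 0.3, -2.7]
gripper_width: 0.017
```

```bash
python3 - <<'E'
from h import *
togo([.525,.0305,.1146],151.55);print(r.get_state()["contact_force"])
p,d=r.capture("side");cv2.imwrite("pics/s9.png",cv2.resize(p[190:310,220:380,::-1],None,fx=5,fy=5,interpolation=2))
p,d=r.capture("wrist");cv2.imwrite("pics/w9.png",p[:,:,::-1])
E
```

```text
pos [0.5242 0.0294 0.129 ] toolx [-0.003 -0.    -1.   ] yhead 151.43 zhead 61.43 j [ 24.6  12.3 -26.4  -0.1 -51.4 -53.1] t 16.6833 w 0.017
shift shares [ 0.72 -0.01  0.07]
turn shares [-0.03 -0.02 -0.03] final-tool shift [ 0.72 -0.01  0.07]
turn shares [ 3.924e+01 -5.000e-02  3.000e-02] final-tool shift [ 0.72  0.01 -0.07]
[ 0.61626656  0.31473944 -2.68247613]
```

View pics/s9.png

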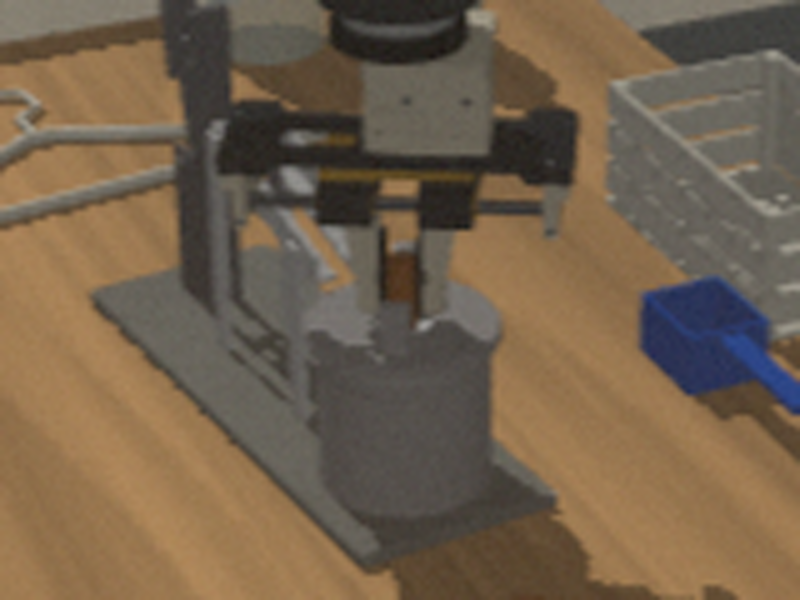

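View pics/w9.png

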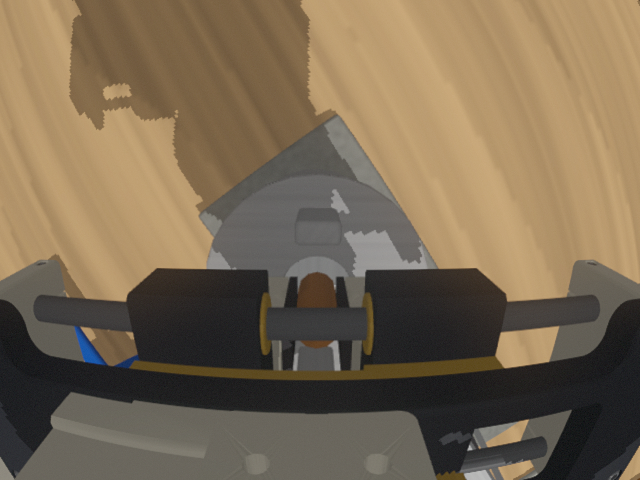

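Call:
{"method": "arm_command", "body": {"plan": [{"dx": 0.2,"dy": 0,"dz": 0.05,"wx": -0.03,"wy": -0.02,"wz": -0.03},{"dx": 0.2,"dy": 0,"dz": 0,"wx": 0,"wy": 0,"wz": 0},{"dx": 0.2,"dy": 0,"dz": 0,"wx": 0,"wy": 0,"wz": 0},{"dx": 0,"dy": 0,"dz": 0,"wx": 0,"wy": 0,"wz": 0},{"dx": 0,"dy": 0,"dz": 0,"wx": 0,"wy": 0,"wz": 0}]}}

```text
time_s: 17.2
tcp_pos: [0.5253, 0.0296, 0.1186]
eef_rot: [-78.1, 89.8, -16.4]
contact_force: [-0.7, -0.1, -2.6]
gripper_width: 0.0178
```

```bash
python3 - <<'E'
from h import *
togo([.525,.0305,.1146],151.55);print(r.get_state()["contact_force"])
E
```

```text
pos [0.5253 0.0296 0.1186] toolx [ 0.003 -0.001 -1.   ] yhead 151.63 zhead 61.63 j [ 24.7  13.  -27.3   0.1 -49.6 -53.1] t 17.2 w 0.0178
shift shares [0.2  0.04 0.03]
turn shares [0.02 0.01 0.03] final-tool shift [0.2  0.03 0.03]
turn shares [-3.925e+01 -5.000e-02  1.000e-02] final-tool shift [ 0.2  -0.03 -0.03]
[-0.69149539 -0.09892045 -2.57084288]
```

Call:
{"method": "arm_command", "body": {"plan": [{"dx": 0.12,"dy": 0,"dz": 0,"wx": 0,"wy": 0,"wz": 0.03},{"dx": 0.1,"dy": 0,"dz": 0,"wx": 0,"wy": 0,"wz": 0},{"dx": 0,"dy": 0,"dz": 0,"wx": 0,"wy": 0,"wz": 0},{"dx": 0,"dy": 0,"dz": 0,"wx": 0,"wy": 0,"wz": 0}]}}

```text
time_s: 17.53
tcp_pos: [0.5253, 0.0293, 0.1147]
eef_rot: [-47.2, 89.9, 14.4]
contact_force: [-1.8, -0.5, 0.8]
gripper_width: 0.0174
```

Call:
{"method": "arm_command", "body": {"plan": [{"dx": 0.1,"dy": 0,"dz": 0,"wx": 0,"wy": 0,"wz": 0},{"dx": 0.05,"dy": 0,"dz": 0,"wx": 0,"wy": 0,"wz": 0},{"dx": 0,"dy": 0,"dz": 0,"wx": 0,"wy": 0,"wz": 0}]}}

```text
time_s: 17.78
tcp_pos: [0.5254, 0.0295, 0.1145]
eef_rot: [-73.4, 89.9, -11.7]
contact_force: [-0.7, -1.6, -2.4]
gripper_width: 0.0171
```

Call:
{"method": "arm_command", "body": {"plan": [{"dx": 0.15,"dy": 0,"dz": 0,"wx": 0,"wy": 0,"wz": 0},{"dx": 0.15,"dy": 0,"dz": 0,"wx": 0,"wy": 0,"wz": 0}]}}

```text
time_s: 17.95
tcp_pos: [0.5257, 0.0297, 0.1137]
eef_rot: [-79.8, 89.8, -18.0]
contact_force: [-21.0, 2.7, 43.8]
gripper_width: 0.0173
```

```bash
python3 - <<'E'
from h import *
togo([.525,.0305,.1146],151.55);print(r.get_state()["contact_force"])
p,d=r.capture("side");cv2.imwrite("pics/s10.png",cv2.resize(p[190:310,220:380,::-1],None,fx=5,fy=5,interpolation=2));print(r.get_state()["contact_force"],r.get_state()["tcp_pos"])
E
```

```text
pos [0.5257 0.0297 0.1137] toolx [ 0.003 -0.001 -1.   ] yhead 151.88 zhead 61.88 j [ 24.7  13.3 -27.6   0.2 -48.9 -52.9] t 17.95 w 0.0173
shift shares [-0.04  0.05  0.02]
turn shares [0.07 0.01 0.04] final-tool shift [-0.04  0.05  0.02]
turn shares [-3.92e+01 -7.00e-02  1.00e-02] final-tool shift [-0.04 -0.05 -0.02]
[-20.96320014   2.68248316  43.79488176]
[-16.19728576   1.8766403   33.23652042] [0.52568506 0.02969609 0.11381393]
```

View pics/s10.png

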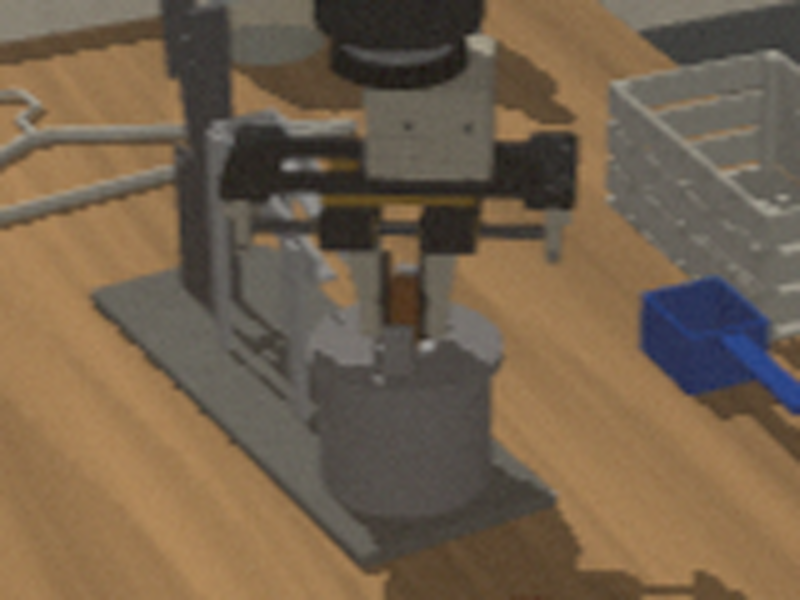

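Call:
{"method": "arm_command", "body": {"plan": [{"dx": -0.05,"dy": 0,"dz": 0,"wx": 0,"wy": 0,"wz": 0},{"dx": 0,"dy": 0,"dz": 0,"wx": 0,"wy": 0,"wz": 0}]}}

```text
time_s: 18.17
tcp_pos: [0.5252, 0.0298, 0.1158]
eef_rot: [-67.9, 89.8, -6.0]
contact_force: [-0.6, -1.6, -3.2]
gripper_width: 0.0174
```

Call:
{"method": "arm_command", "body": {"plan": [{"dx": 0,"dy": 0,"dz": 0,"wx": 0,"wy": 0,"wz": 0},{"dx": 0,"dy": 0,"dz": 0,"wx": 0,"wy": 0,"wz": 0},{"dx": 0,"dy": 0,"dz": 0,"wx": 0,"wy": 0,"wz": 0},{"dx": 0,"dy": 0,"dz": 0,"wx": 0,"wy": 0,"wz": 0},{"dx": 0,"dy": 0,"dz": 0,"wx": 0,"wy": 0,"wz": 0},{"dx": 0,"dy": 0,"dz": 0,"wx": 0,"wy": 0,"wz": 0}], "fingers": -0.14}}

```text
time_s: 18.67
tcp_pos: [0.5278, 0.0311, 0.1151]
eef_rot: [-53.9, 89.5, 8.0]
contact_force: [0.8, -0.4, 0.5]
gripper_width: 0.0483
```

```bash
python3 - <<'E'
from h import *
togo([.525,.0305,.22],151.55);print(r.get_state()["contact_force"])
E
```

```text
pos [0.5278 0.0311 0.1151] toolx [ 0.008  0.001 -1.   ] yhead 151.91 zhead 61.92 j [ 24.7  13.3 -27.5   0.2 -48.8 -52.9] t 18.6667 w 0.0483
shift shares [-5.25  0.08 -0.07]
turn shares [0.08 0.06 0.08] final-tool shift [-5.25  0.11 -0.09]
turn shares [-39.19  -0.13   0.1 ] final-tool shift [-5.25 -0.11  0.09]
[ 0.8283883  -0.38540779  0.51635629]
```

Call:
{"method": "arm_command", "body": {"plan": [{"dx": -0.3,"dy": 0,"dz": 0,"wx": 0,"wy": 0,"wz": 0},{"dx": -0.7,"dy": 0,"dz": 0,"wx": 0,"wy": 0,"wz": 0},{"dx": -1,"dy": 0,"dz": 0,"wx": 0,"wy": 0,"wz": 0},{"dx": -1,"dy": 0,"dz": 0,"wx": 0.08,"wy": 0.06,"wz": 0.08},{"dx": -1,"dy": 0,"dz": 0,"wx": 0,"wy": 0,"wz": 0},{"dx": -1,"dy": 0,"dz": 0,"wx": 0,"wy": 0,"wz": 0},{"dx": -0.7,"dy": 0,"dz": 0,"wx": 0,"wy": 0,"wz": 0},{"dx": 0,"dy": 0,"dz": 0,"wx": 0,"wy": 0,"wz": 0},{"dx": 0,"dy": 0,"dz": 0,"wx": 0,"wy": 0,"wz": 0}]}}

```text
time_s: 19.42
tcp_pos: [0.5271, 0.0306, 0.2367]
eef_rot: [168.2, 89.9, -130.3]
contact_force: [-0.5, -0.8, -1.2]
gripper_width: 0.0499
```

```bash
python3 - <<'E'
from lid import *
togo([.525,.0305,.22],151.55)
p,d=r.capture("wrist");m=model("wrist");cv2.imwrite("pics/w11.png",p[:,:,::-1]);np.save("w11.npy",d);np.savez("w11m.npz",R=m["R"],t=m["t"])
lid("w11.npy","w11m.npz",base=.075,guess=(.525,.03))
p,d=r.capture("side");cv2.imwrite("pics/s11.png",cv2.resize(p[190:310,220:380,::-1],None,fx=5,fy=5,interpolation=2))
E
```

```text
pos [0.5271 0.0306 0.2367] toolx [-0.001 -0.001 -1.   ] yhead 151.52 zhead 61.52 j [ 24.6   6.7 -17.8   0.  -65.5 -53.1] t 19.4167 w 0.0499
shift shares [ 0.83  0.09 -0.05]
turn shares [-0.01 -0.02 -0.  ] final-tool shift [ 0.83  0.09 -0.06]
turn shares [ 3.926e+01 -1.000e-02  2.000e-02] final-tool shift [ 0.83 -0.09  0.06]
disc n 12848 z 0.0948 circle [525.7  29.1] 56.2
knob n 603 [0.5252 0.0277 0.1323] top 487 [0.5257 0.0288 0.1346]
lugs [0.5431 0.06   0.1241] 307 [ 0.5084 -0.0021  0.1245] 344 dist 0.0711 xhead 60.8 mid [0.5257 0.029  0.1243] h 60.82
```

View pics/w11.png

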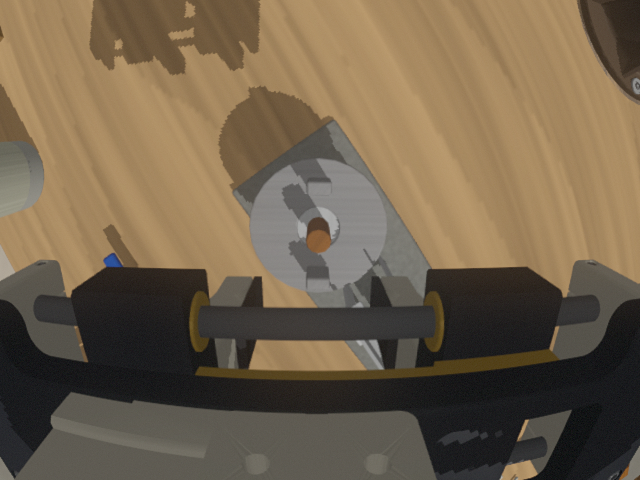

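View pics/s11.png

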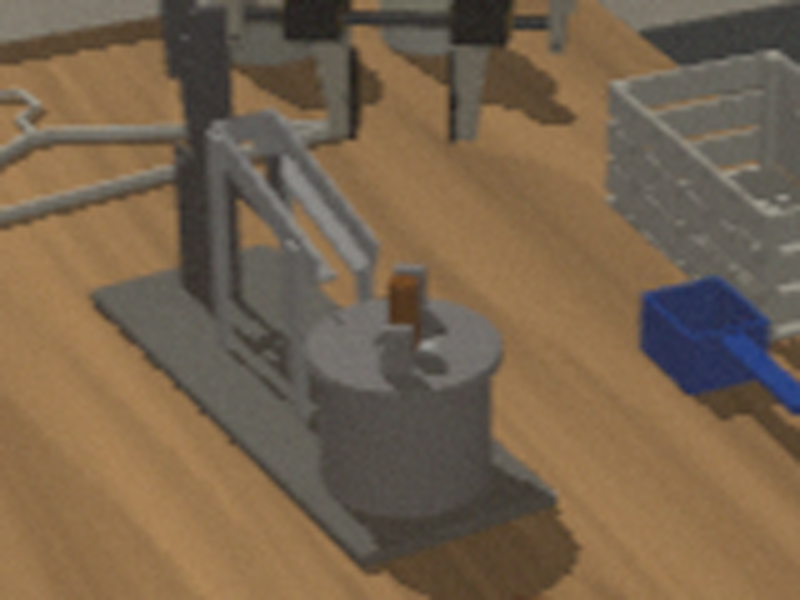

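```bash
python3 - <<'E'
from lid import *
togo([.5083,-.0023,.15],150.9)
E
```

```text
pos [0.5269 0.0305 0.2359] toolx [-0.002 -0.002 -1.   ] yhead 151.53 zhead 61.53 j [ 24.6   6.8 -17.9   0.  -65.5 -53.1] t 19.5167 w 0.0501
shift shares [ 4.3   0.03 -1.88]
turn shares [ 0.14 -0.03 -0.01] final-tool shift [ 4.29  0.02 -1.89]
turn shares [-3.913e+01  2.000e-02 -4.000e-02] final-tool shift [ 4.29 -0.02  1.89]
```

Call:
{"method": "arm_command", "body": {"plan": [{"dx": 0,"dy": 0,"dz": -0.7,"wx": 0.14,"wy": -0.03,"wz": 0},{"dx": 0,"dy": 0,"dz": -0.7,"wx": 0,"wy": 0,"wz": 0},{"dx": 0.4,"dy": 0,"dz": -0.5,"wx": 0,"wy": 0,"wz": 0},{"dx": 0.9,"dy": 0,"dz": 0,"wx": 0,"wy": 0,"wz": 0},{"dx": 0.9,"dy": 0,"dz": 0,"wx": 0,"wy": 0,"wz": 0},{"dx": 0.9,"dy": 0,"dz": 0,"wx": 0,"wy": 0,"wz": 0},{"dx": 0.7,"dy": 0,"dz": 0,"wx": 0,"wy": 0,"wz": 0},{"dx": 0,"dy": 0,"dz": 0,"wx": 0,"wy": 0,"wz": 0},{"dx": 0,"dy": 0,"dz": 0,"wx": 0,"wy": 0,"wz": 0}]}}

```text
time_s: 20.27
tcp_pos: [0.4999, -0.0112, 0.15]
eef_rot: [128.8, 89.4, -170.5]
contact_force: [0.4, -0.1, 0.3]
gripper_width: 0.0498
```

```bash
python3 - <<'E'
from lid import *
togo([.5083,-.0023,.110],150.9)
p,d=r.capture("wrist");cv2.imwrite("pics/w12.png",p[:,:,::-1])
E
```

```text
pos [ 0.4999 -0.0112  0.15  ] toolx [-0.01  -0.002 -1.   ] yhead 150.67 zhead 60.67 j [ 21.2   8.9 -27.6  -0.1 -54.1 -50.4] t 20.2667 w 0.0498
shift shares [ 1.99 -0.16  0.61]
turn shares [-0.05 -0.08 -0.1 ] final-tool shift [ 2.   -0.15  0.59]
turn shares [39.22 -0.15  0.12] final-tool shift [ 2.    0.15 -0.59]
```

View pics/w12.png

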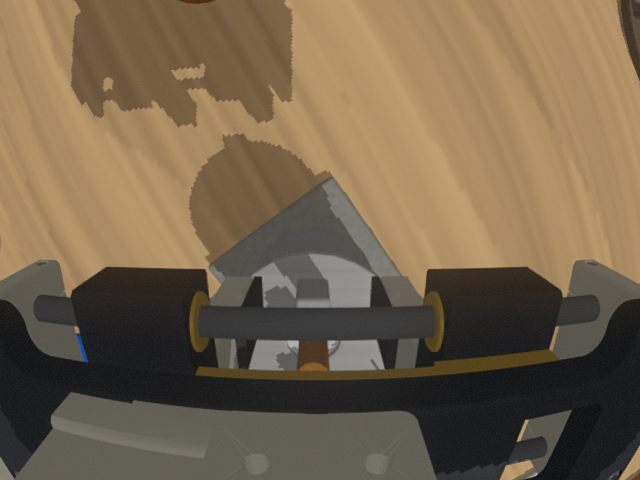

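Call:
{"method": "arm_command", "body": {"plan": [{"dx": 0,"dy": -0.15,"dz": 0.4,"wx": -0.05,"wy": -0.08,"wz": -0.1},{"dx": 0,"dy": 0,"dz": 0.2,"wx": 0,"wy": 0,"wz": 0},{"dx": 0,"dy": 0,"dz": 0,"wx": 0,"wy": 0,"wz": 0},{"dx": 0,"dy": 0,"dz": 0,"wx": 0,"wy": 0,"wz": 0}]}}

```text
time_s: 20.65
tcp_pos: [0.5105, -0.0014, 0.1523]
eef_rot: [-46.8, 89.7, 14.1]
contact_force: [0.5, -0.5, 0.4]
gripper_width: 0.0504
```

```bash
python3 - <<'E'
from lid import *
togo([.5083,-.0023,.110],150.9)
E
```

```text
pos [ 0.5105 -0.0014  0.1523] toolx [ 0.005  0.001 -1.   ] yhead 150.91 zhead 60.91 j [ 21.9   9.2 -26.9   0.1 -53.6 -51.1] t 20.65 w 0.0504
shift shares [ 2.12  0.08 -0.1 ]
turn shares [0.   0.04 0.05] final-tool shift [ 2.12  0.07 -0.09]
turn shares [-39.27  -0.07   0.07] final-tool shift [ 2.12 -0.07  0.09]
```

Call:
{"method": "arm_command", "body": {"plan": [{"dx": 0.3,"dy": 0.07,"dz": -0.09,"wx": 0,"wy": 0.04,"wz": 0.05},{"dx": 0.6,"dy": 0,"dz": 0,"wx": 0,"wy": 0,"wz": 0},{"dx": 0.6,"dy": 0,"dz": 0,"wx": 0,"wy": 0,"wz": 0},{"dx": 0.3,"dy": 0,"dz": 0,"wx": 0,"wy": 0,"wz": 0},{"dx": 0,"dy": 0,"dz": 0,"wx": 0,"wy": 0,"wz": 0},{"dx": 0,"dy": 0,"dz": 0,"wx": 0,"wy": 0,"wz": 0}]}}

```text
time_s: 21.15
tcp_pos: [0.5093, -0.0014, 0.1161]
eef_rot: [-30.7, 89.8, 30.3]
contact_force: [-1.1, -0.0, 0.6]
gripper_width: 0.05
```

```bash
python3 - <<'E'
from lid import *
togo([.5083,-.0023,.110],150.9);print(r.get_state()["contact_force"])
E
```

```text
pos [ 0.5093 -0.0014  0.1161] toolx [ 0.003  0.002 -1.   ] yhead 151.0 zhead 61.0 j [ 21.9  11.6 -29.5  -0.  -48.7 -50.9] t 21.15 w 0.05
shift shares [ 0.3   0.02 -0.06]
turn shares [0.02 0.03 0.02] final-tool shift [ 0.3   0.02 -0.06]
turn shares [-3.925e+01 -3.000e-02  5.000e-02] final-tool shift [ 0.3  -0.02  0.06]
[-1.05777111 -0.00367283  0.57814523]
```

Call:
{"method": "arm_command", "body": {"plan": [{"dx": 0.3,"dy": 0.02,"dz": -0.06,"wx": 0,"wy": 0.03,"wz": 0.02},{"dx": 0,"dy": 0,"dz": 0,"wx": 0,"wy": 0,"wz": 0},{"dx": 0,"dy": 0,"dz": 0,"wx": 0,"wy": 0,"wz": 0}]}}

```text
time_s: 21.4
tcp_pos: [0.5088, -0.0022, 0.1104]
eef_rot: [-41.0, 89.9, 20.0]
contact_force: [0.2, 0.4, -0.0]
gripper_width: 0.0498
```

```bash
python3 - <<'E'
from lid import *
togo([.5083,-.0023,.110],150.9);print(r.get_state()["contact_force"])
p,d=r.capture("side");cv2.imwrite("pics/s13.png",cv2.resize(p[190:310,220:380,::-1],None,fx=5,fy=5,interpolation=2))
p,d=r.capture("wrist");cv2.imwrite("pics/w13.png",p[:,:,::-1])
E
```

```text
pos [ 0.5088 -0.0022  0.1104] toolx [ 0.001  0.    -1.   ] yhead 151.02 zhead 61.02 j [ 21.9  12.1 -29.8   0.  -48.  -50.9] t 21.4 w 0.0498
shift shares [ 0.02  0.02 -0.01]
turn shares [0.03 0.01 0.01] final-tool shift [ 0.02  0.02 -0.01]
turn shares [-3.924e+01 -1.000e-02  2.000e-02] final-tool shift [ 0.02 -0.02  0.01]
[ 0.2071155   0.39430696 -0.04528807]
```

View pics/s13.png

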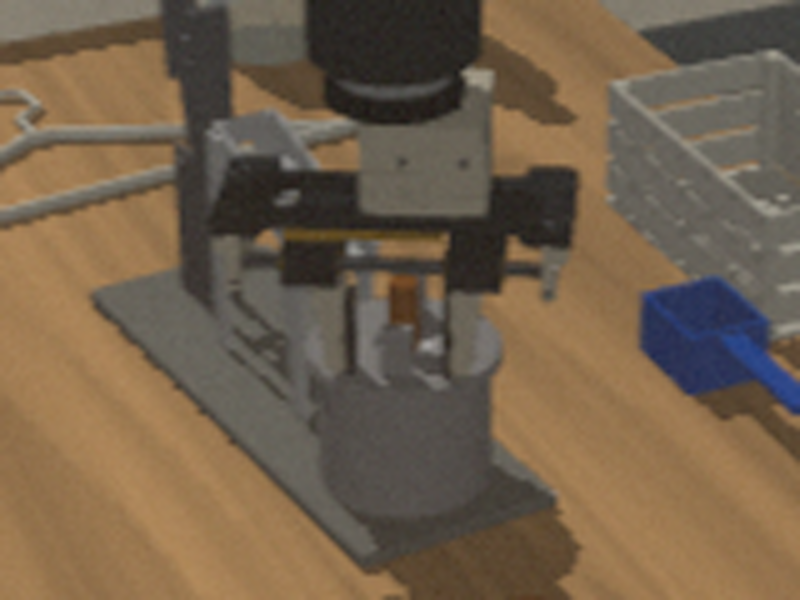

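View pics/w13.png

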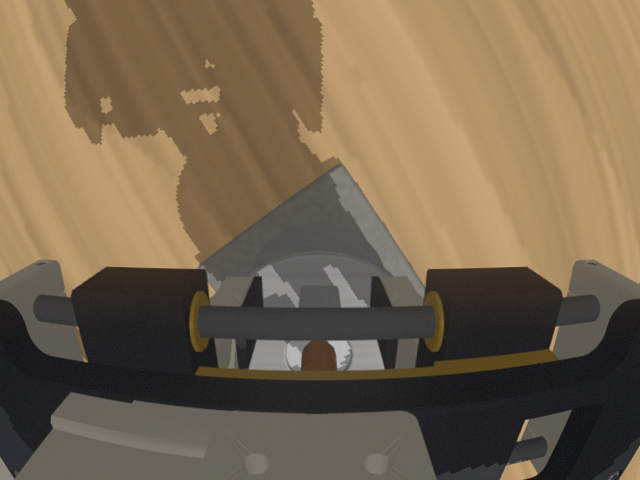

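Call:
{"method": "arm_command", "body": {"plan": [{"dx": 0,"dy": 0,"dz": 0,"wx": 0,"wy": 0,"wz": 0},{"dx": 0,"dy": 0,"dz": 0,"wx": 0,"wy": 0,"wz": 0},{"dx": 0,"dy": 0,"dz": 0,"wx": 0,"wy": 0,"wz": 0},{"dx": 0,"dy": 0,"dz": 0,"wx": 0,"wy": 0,"wz": 0},{"dx": 0,"dy": 0,"dz": 0,"wx": 0,"wy": 0,"wz": 0},{"dx": 0,"dy": 0,"dz": 0,"wx": 0,"wy": 0,"wz": 0},{"dx": 0,"dy": 0,"dz": 0,"wx": 0,"wy": 0,"wz": 0},{"dx": 0,"dy": 0,"dz": 0,"wx": 0,"wy": 0,"wz": 0}], "fingers": 1, "force": 50}}

```text
time_s: 22.17
tcp_pos: [0.5091, -0.0021, 0.1114]
eef_rot: [-38.6, 89.8, 22.4]
contact_force: [0.1, 0.7, 0.6]
gripper_width: 0.0173
```

```bash
python3 - <<'E'
from lid import *
togo([.5088,-.0022,.110],151);print(r.get_state()["contact_force"])
E
```

```text
pos [ 0.5091 -0.0021  0.1114] toolx [ 0.003  0.001 -1.   ] yhead 151.01 zhead 61.01 j [ 21.9  12.  -29.8  -0.  -48.1 -50.9] t 22.1667 w 0.0173
shift shares [ 0.07  0.01 -0.01]
turn shares [0.   0.03 0.02] final-tool shift [ 0.07  0.01 -0.01]
turn shares [-3.927e+01 -3.000e-02  4.000e-02] final-tool shift [ 0.07 -0.01  0.01]
[0.06434695 0.71359378 0.61821882]
```

Call:
{"method": "arm_command", "body": {"plan": [{"dx": -0.15,"dy": 0,"dz": 0,"wx": 0,"wy": 0,"wz": 0},{"dx": -0.3,"dy": 0,"dz": 0,"wx": 0,"wy": 0,"wz": 0},{"dx": -0.3,"dy": 0,"dz": 0,"wx": 0,"wy": 0,"wz": 0},{"dx": -0.3,"dy": 0,"dz": 0,"wx": 0,"wy": 0,"wz": 0},{"dx": 0,"dy": 0,"dz": 0,"wx": 0,"wy": 0,"wz": 0}]}}

```text
time_s: 22.58
tcp_pos: [0.5085, -0.0023, 0.134]
eef_rot: [-30.8, 89.9, 30.2]
contact_force: [-0.6, 0.2, -1.6]
gripper_width: 0.0175
```

```bash
python3 - <<'E'
from lid import *
togo([.5091,-.0021,.20],151);print(r.get_state()["contact_force"])
p,d=r.capture("side");cv2.imwrite("pics/s14.png",cv2.resize(p[190:310,220:380,::-1],None,fx=5,fy=5,interpolation=2))
p,d=r.capture("wrist");cv2.imwrite("pics/w14.png",p[:,:,::-1])
E
```

```text
pos [ 0.5085 -0.0023  0.134 ] toolx [ 0.001  0.    -1.   ] yhead 151.01 zhead 61.01 j [ 21.9  10.4 -28.2  -0.  -51.3 -50.9] t 22.5833 w 0.0175
shift shares [-3.3  -0.02  0.03]
turn shares [0.   0.01 0.01] final-tool shift [-3.3  -0.02  0.02]
turn shares [-3.927e+01 -1.000e-02  2.000e-02] final-tool shift [-3.3   0.02 -0.02]
[-0.57052744  0.20495497 -1.60004147]
```

View pics/s14.png

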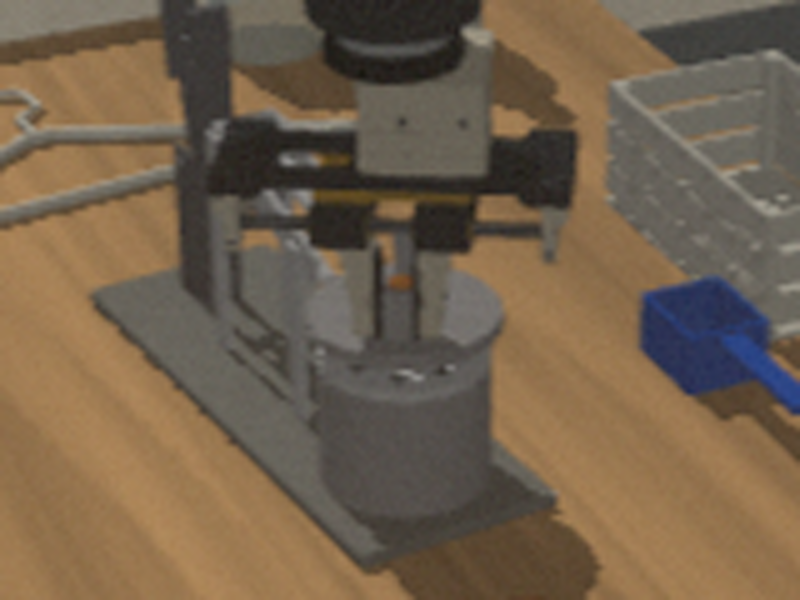

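View pics/w14.png

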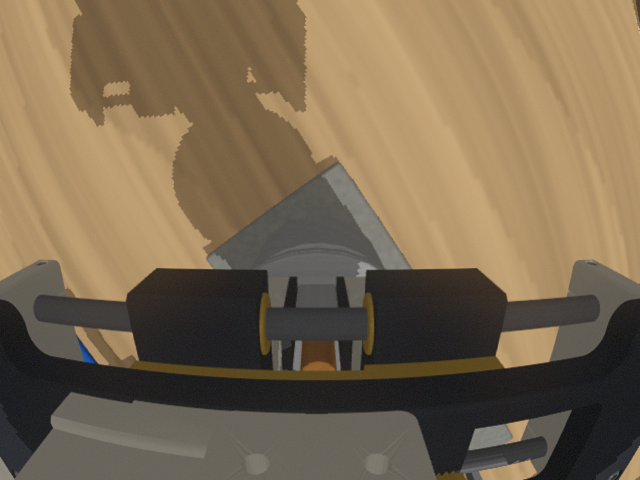

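Outer lid is rising alone, level; the inner lid (vent holes at about (410,370) in the side crop) stays seated. Continue straight up.

Call:
{"method": "arm_command", "body": {"plan": [{"dx": -0.2,"dy": 0,"dz": 0,"wx": 0,"wy": 0,"wz": 0},{"dx": -0.35,"dy": 0,"dz": 0,"wx": 0,"wy": 0,"wz": 0},{"dx": -0.35,"dy": 0,"dz": 0,"wx": 0,"wy": 0,"wz": 0},{"dx": -0.35,"dy": 0,"dz": 0,"wx": 0,"wy": 0,"wz": 0},{"dx": -0.35,"dy": 0,"dz": 0,"wx": 0,"wy": 0,"wz": 0},{"dx": -0.35,"dy": 0,"dz": 0,"wx": 0,"wy": 0,"wz": 0},{"dx": -0.35,"dy": 0,"dz": 0,"wx": 0,"wy": 0,"wz": 0},{"dx": -0.35,"dy": 0,"dz": 0,"wx": 0,"wy": 0,"wz": 0},{"dx": -0.35,"dy": 0,"dz": 0,"wx": 0,"wy": 0,"wz": 0},{"dx": -0.25,"dy": 0,"dz": 0,"wx": 0,"wy": 0,"wz": 0},{"dx": 0,"dy": 0,"dz": 0,"wx": 0,"wy": 0,"wz": 0},{"dx": 0,"dy": 0,"dz": 0,"wx": 0,"wy": 0,"wz": 0}]}}

```text
time_s: 23.68
tcp_pos: [0.5079, -0.0024, 0.206]
eef_rot: [-15.5, 89.9, 45.4]
contact_force: [0.8, 0.5, -1.4]
gripper_width: 0.0173
```

```bash
python3 - <<'E'
from lid import *
togo([.5091,-.0021,.20],151);print(r.get_state()["contact_force"])
p,d=r.capture("side");cv2.imwrite("pics/s15.png",cv2.resize(p[170:310,220:380,::-1],None,fx=4,fy=4,interpolation=2));np.save("s15.npy",d)
p,d=r.capture("wrist");cv2.imwrite("pics/w15.png",p[:,:,::-1])
p,d=r.capture("top");cv2.imwrite("pics/t15.png",p[:,:,::-1])
E
```

```text
pos [ 0.5079 -0.0024  0.206 ] toolx [ 0.001  0.001 -1.   ] yhead 150.98 zhead 60.98 j [ 21.9   6.1 -22.8  -0.  -61.1 -50.9] t 23.6833 w 0.0173
shift shares [ 0.3  -0.04  0.04]
turn shares [-0.    0.02  0.  ] final-tool shift [ 0.3  -0.04  0.04]
turn shares [ 3.927e+01  1.000e-02 -3.000e-02] final-tool shift [ 0.3   0.04 -0.04]
[ 0.75873412  0.47768571 -1.4002403 ]
```

View pics/s15.png

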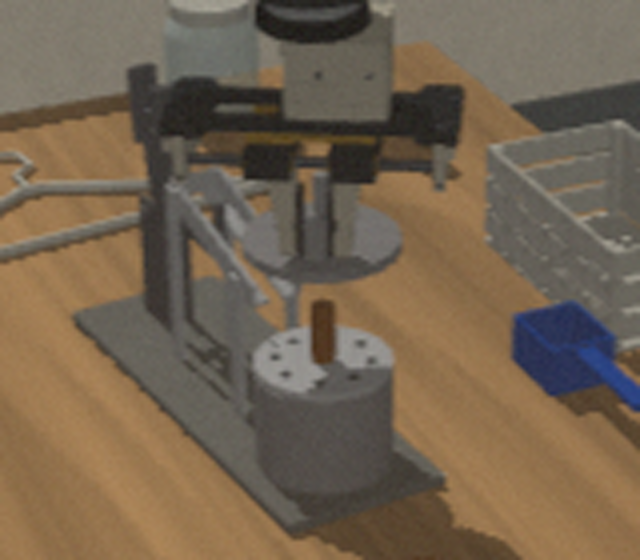

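View pics/w15.png

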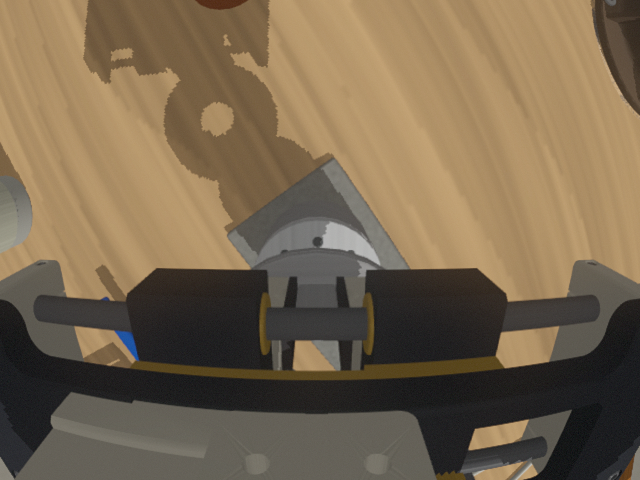

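View pics/t15.png

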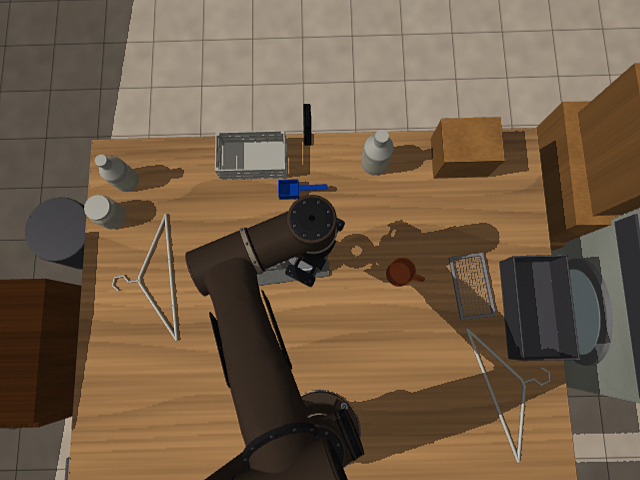

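```bash
python3 - <<'E'
from lid import *
m=model("side");P=cloud(m,np.load("s15.npy")).reshape(-1,3)
rho=np.hypot(P[:,0]-.525,P[:,1]-.0295)
for n,a,b,rr in(("inner flange",.086,.097,.046),("outer plate",.183,.199,.056)):
    k=(P[:,2]>a)&(P[:,2]<b)&(rho<rr)&(rho>.014);q=P[k];A=np.c_[q[:,:2]-[.525,.0295],np.ones(len(q))]
    from scipy.optimize import least_squares
    s=least_squares(lambda s:A@s-q[:,2],[0,0,a],loss="soft_l1",f_scale=.001).x
    print(n,len(q),"slope deg",np.degrees(s[:2]).round(2),"z",s[2].round(4))
k=(rho<.014)&(P[:,2]>.1)&(P[:,2]<.16);print("knob top",np.percentile(P[k][:,2],98))
print(r.close_job())
E
```

```text
inner flange 333 slope deg [ 0.56 -0.08] z 0.091
outer plate 382 slope deg [-0.01  0.55] z 0.1893
knob top 0.13699654687687207
the job is handed in; nothing more can be done
None
```

I carried out every step in the order asked and handed the job in at about 24 s of the 64 s allowed.

- **Ball and trigger:** I squeezed the trigger against the grip until the cedar ball rolled into the tin, then released it. Pictures showed the ball in the tin and the trigger sprung back. The gripper did not touch the ball.
- **Lids on the tin:** I carried the lid pair by the knob and lowered it onto the tin until it stopped hard. Then I let go and lifted clear. The outer plate measured 94.8 mm high, against 95 mm expected when seated.
- **Outer lid:** I lifted it straight up by the lug away from the chute, and the gripper still holds it.

| Last check | Result |
|---|---|
| Inner lid flange height | 91 mm, as expected when seated |
| Inner lid tilt | about 0.6°, within depth noise |
| Outer lid tilt | about 0.5° |
| Outer lid underside | about 181 mm from the gripper height, 180 mm from the depth picture |
| Knob top | about 136 mm |
| Mug, scoop, lint trap and hanger | where they were in the last top picture |

**Possible problems:**
- **Seating force:** The seating push, through the fingers and lid, briefly read about 44 N vertically. That is above the 40 N limit set for the arm and gripper body.
- **Inner lid release:** Easing off that push raised the gripper about 1 mm with the lids' weight back on it. The inner lid may therefore have dropped about 1 mm when I let go of the knob. The plate height measured afterwards still matched full seating.

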